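# Clear the bench caliper and gauge the blanks

## Task

First clear the wood offcuts out of the bench caliper into the cardboard scrap bin. Then gauge the blanks that are there one at a time, in the order oak block, walnut round, aluminium spacer: stand the blank upright on the caliper's bed with its measured side facing the jaws, let go of it, slide the jaw shut until it presses the blank squarely and firmly, without crushing it, against the fixed anvil, keep pressing for a moment, open it and put the blank in the blue tray. Finish with every blank lying in the tray, the offcuts in the bin and the empty caliper slid fully shut, leaving the glue bottle, jar, bowl and tape measure where they are.

Things in the scene. Friction and masses are not known exactly. Their poses are not given: they have to be found in the camera images.
- gauge: bench caliper, fixed to the table: aluminium bed 100 (x) x 250 (y) x 14 (z) mm with a yellow scale; origin at the centre of its underside on the table; bed surface at z = 14. The jaw slides along its own y. The space between the jaws runs from y = -90 (anvil face) towards +y; a 12 mm wide, 12 mm tall end stop stands on the bed at y = 113 to 125.
- anvil: fixed dark steel jaw of the caliper, 90 (x) x 30 (y) x 34 (z) mm above the bed; origin at the middle of the lower edge of its measuring face, which looks along +y; the block extends to -y from there.
- jaw: sliding bright steel jaw, 90 (x) x 36 (y) x 34 (z) mm above the bed; origin at the middle of the lower edge of its measuring face, which looks to -y at the anvil; the block extends 36 mm to +y. Its y distance from the anvil's origin is the opening: 0 shut, at most 140 mm. It slides stiffly (about 2 N) and stays where left.
- jaw_tab (a point): centre of the red grip tab on top of the sliding jaw: 36 (x) x 12 (y, along the slide) x 30 (z) mm, from 34 to 64 mm above the bed; 26 mm behind the jaw's face. Pinch it from above across its 12 mm, or push it.
- oak: pale oak block with a tongue on top: base 46 (x) x 36 (y) x 20 (z) mm, tongue 46 x 18 x 13 mm, 33 mm tall in all; origin at the centre of its underside. Measured along its y (36 mm); grip it across its x (46 mm). May be absent.
- walnut: dark turned walnut round, standing upright, 44 mm diameter, 32 mm tall; origin at the centre of its underside. Its diameter is measured. May be absent.
- spacer: aluminium spacer block 44 (x) x 26 (y) x 30 (z) mm with two dark holes in its top; origin at the centre of its underside. Measured along its y (26 mm); grip it across its x (44 mm). May be absent.
- offcut_pine: pine offcut 50 (x) x 28 (y) x 24 (z) mm lying on the caliper's bed between the jaws; origin at the centre of its underside. May be absent.
- offcut_ply: striped plywood offcut 48 (x) x 26 (y) x 24 (z) mm lying on the caliper's bed between the jaws; origin at the centre of its underside. May be absent.
- tray: blue open tray for finished blanks, fixed, 180 (x) x 250 (y) x 28 mm tall, walls 6 mm, inner floor 6 mm up; origin at the centre of its underside.
- bin: low open cardboard scrap bin, fixed, 150 (x) x 190 (y) x 50 mm tall, walls 5 mm, inner floor 5 mm up; origin at the centre of its underside.
- glue: white glue bottle with yellow label and red cap, 56 mm diameter, 150 mm tall, bystander; origin under its centre
- jar: amber jar with brass lid, 56 mm diameter, 65 mm tall, bystander; origin under its centre
- bowl: small white bowl, 90 mm across, 40 mm tall, bystander; origin under its centre
- tape: yellow tape measure, 65 x 35 x 60 mm tall, bystander; origin under its centre

How it is judged:
By the outcome, as a careful person would: the job done as asked, in the order asked, and still so for the second after the job is handed in, with the robot touching nothing.
Of oak, walnut, spacer only 2 to 3 are there at a start; the rules pass over those that are not, and their reading is None.
Of offcut_pine, offcut_ply only 1 to 2 are there at a start; the rules pass over those that are not, and their reading is None.
At some moment in a run one of oak, walnut, spacer, offcut_pine, offcut_ply may be knocked a few centimetres aside while the robot is not near it.
It also fails if it takes over 210 s, if anything falls off the work surface, if the arm or the gripper's body presses on something with over 40 N, if the wrist force passes 120 N, or if a joint passes its speed limit or range.

## Robot

A 7-joint arm with a two-finger parallel gripper is mounted at the origin on the work surface. World frame = base frame: x ahead of the robot, y to its left, z up, the work surface at z = 0. Lengths are in mm, angles in degrees, forces in N, time in s.
With the tool pointing down it reaches from about 425 to 1025 mm from the base axis. Payload 9.4 kg.
Tool frame: the origin (TCP) lies between the finger pads; the fingertips stand 14 mm ahead of it and the grasp point (between the pads) lies 5 mm behind it (env.finger_overhang is the distance from the TCP to the fingertips, in mm); z points along the fingers, y is the line along which they close (so a half turn about z gives the same grasp; the last joint's range is limited). The gripper opens to 93 mm and grips with 3 to 60 N. Pads are 15 mm wide; open, the fingers measure 128 mm over their backs; the gripper's body (75 mm by 188 mm) begins 65 mm behind the grasp point.
Start: joints at [61.897, 34.337, -0.143, 91.639, 0.103, 54.024, -4.572], TCP at [291.506, -663.814, 199.618] pointing down, gripper open.
Joint ranges: [-147.43, 147.43], [-19.82, 112.94], [-74.19, 73.91], [6.32, 146.72], [-59.91, 239.91], [6.04, 106.73], [-150.56, 150.56]. Speed limits (degrees/s): [127.2, 127.2, 172.46, 172.46, 180, 180, 180].

## Interface

Orientations are given as [roll, pitch, yaw] about the fixed x, y, z axes, in that order (R = Rz(yaw) Ry(pitch) Rx(roll)).
In Python, from workcell import sensors, viewer, env gives the robot as it stands. The module is installed in compiled form; this text tells all that it offers.
- The arm moves only by the tool servo_tool, never from a script. Its argument "steps" is one flat list of numbers, 7 for each row, row after row: the turn, a rotation vector about the tool's x, y, z in degrees, then the shift along the tool's x, y, z in mm, then the finger opening in mm, from 0 to 93. A call has exactly 10 rows; each row is the pose to reach, as a shift and turn from the pose commanded when the call began, along the tool's axes at that moment; what a row does not reach only later rows make up. A row lasts 1/10 s, in which the tool goes at most 50 mm and 8.59 degrees, less where a joint would pass 70% of its speed; a pose out of reach is approached as far as the arm can. A call with a gripper value outside its range is refused whole. The fingers move at their own pace and stop on an object; "newtons" is the grip in N (left out, the last holds). Time passes only in rows, so rows that repeat a pose let the fingers close, or fill a call up. It gives the time, the measured TCP pose, the force, the opening and the grip force at its end, in the units of the state.
- sensors.sense(): the state, without advancing time (a new reading comes with each control period).
- viewer.get_image(name): name is "scene" or "side" or "wrist"; returns a dict with "frame" (384x512x3 uint8, red, green, blue), "vertical_fov" (degrees; the focal length in pixels is half the picture's height over the tangent of half this angle, whatever the lens; pixels are square), "cx", "cy" (the principal point, pixels), "dist_coeffs" ([k1, k2, p1, p2, k3] as OpenCV has them; the pictures are not rectified), "view" (4x4, takes a point from world to camera coordinates). Camera axes: x right, y down, z forward; pixel columns grow to the right and rows downward; lengths in mm; the calibration is good to about 2 mm. A picture is of the moment at which its call begins. There is no depth.
- env.close_job(): hands the job in; it is judged then, once.
The state is a dict: "time": time; "joint_positions": joint angles; "dq": joint speeds; "joint_torque": joint torques, N m; "tool_pos": TCP position; "ee_rot": TCP orientation; "force": force on the tool from outside, world axes, zero at the start; "torque": the same for the moment, N m; "opening": finger opening in mm; "grip_force": force on a finger pad.
Only numpy, scipy, OpenCV 4.12 (cv2) and the standard library are available. Lean on these libraries where they do the work, as an engineer would, in place of code of your own. Each camera call takes 0.05 s, during which the arm holds its last target. There are 200 camera calls.

## Working session

There is one attempt and no reset: what is moved stays moved. The work goes in short steps, Python scripts to look and compute and a tool call to move; the robot and the scene stay as the last step left them, time stands still between calls to the robot, and variables do not carry over. Pictures are saved under pics/ and viewed, at most 14 in all, crops included, and the job is handed in when it is done.

Besides the shell and the picture viewer there is one more tool, called as name(argument=value, ...) on one line, values as JSON. servo_tool: Moves the arm, as the interface text tells. Its arguments: {"type":"object","properties":{"steps":{"type":"array"},"newtons":{"type":"number"}},"required":["steps"]}

```bash
mkdir -p pics
cat > h.py <<'E'
import numpy as np, cv2
from workcell import sensors, viewer, env
def grab(name,save=None):
    d=viewer.get_image(name); f=d["frame"]
    if save: cv2.imwrite("pics/"+save+".png",cv2.cvtColor(f,cv2.COLOR_RGB2BGR))
    fl=f.shape[0]/2/np.tan(np.radians(d["vertical_fov"])/2)
    d["K"]=np.array([[fl,0,d["cx"]],[0,fl,d["cy"]],[0,0,1.]]); d["V"]=np.array(d["view"]); d["D"]=np.array(d["dist_coeffs"],float)
    return d
def ray(d,px,z):
    u=cv2.undistortPoints(np.array(px,float).reshape(-1,1,2),d["K"],d["D"]).reshape(-1,2)
    R=d["V"][:3,:3];c=-R.T@d["V"][:3,3]
    w=np.c_[u,np.ones(len(u))]@R
    return c+w*((z-c[2])/w[:,2])[:,None]
def proj(d,P):
    V=d["V"];return cv2.projectPoints(np.array(P,float).reshape(-1,1,3),cv2.Rodrigues(V[:3,:3])[0],V[:3,3],d["K"],d["D"])[0].reshape(-1,2)
E
python3 - <<'E'
from h import *
for n in ["scene","side","wrist"]:
    d=grab(n,n+"0"); R=d["V"][:3,:3]; print(n,-R.T@d["V"][:3,3],R[2],d["vertical_fov"],d["D"])
a=[cv2.imread(f"pics/{n}0.png") for n in ["scene","side"]]
s=sensors.sense();print(s["tool_pos"],s["ee_rot"],s["force"],s["opening"],s["time"])
E
```

```text
scene [1240.24776451   43.42243594  833.18404705] [-0.65894123  0.05337095 -0.7502986 ] 56.390719254806136 [-0.09655321  0.          0.          0.          0.        ]
side [ 258.3461325  -424.86399548  790.11612321] [ 0.31938669  0.55549783 -0.76773323] 57.351916465317515 [-0.09074654  0.          0.          0.          0.        ]
wrist [ 355.35883597 -635.91691266  384.77472175] [-0.2320239  -0.10049015 -0.96750537] 71.78933100042431 [-0.05853826  0.          0.          0.          0.        ]
[ 291.38640075 -663.47383957  198.98131231] [-1.79936592e+02  5.25804799e-03  2.37122834e+01] [-0.035501   -0.0052147  -0.73783291] 93.30355884293212 0.15
```

View pics/scene0.png

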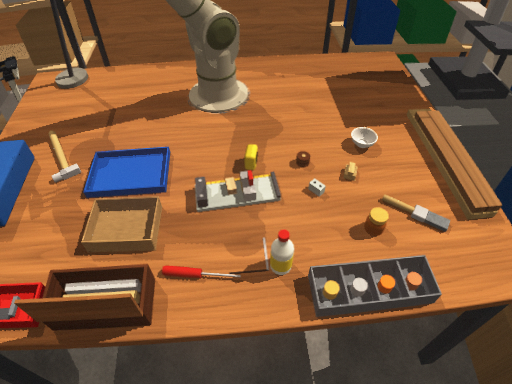

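View pics/side0.png

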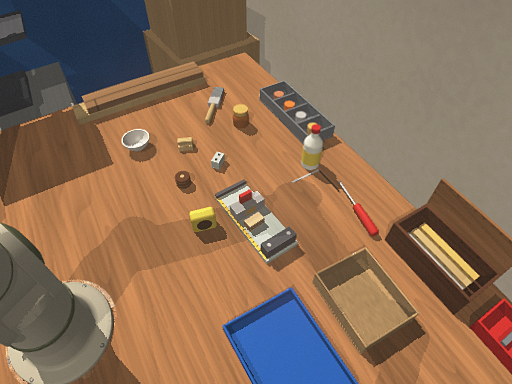

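The scene view shows the caliper around (237,190) with the red tab at (250,176). The walnut is at (303,158), the spacer at (317,187) and the oak at (350,171). The tray is at (128,172), the bin at (122,225) and the tape at (251,157). The side view shows an offcut at (254,220), so I'll enlarge both views.

Run:
```python
import cv2,numpy as np
a=cv2.imread("pics/scene0.png")[140:220,185:375];b=cv2.imread("pics/side0.png")[125:270,165:325]
a=cv2.resize(a,None,fx=4,fy=4,interpolation=2);b=cv2.resize(b,None,fx=4,fy=4,interpolation=2)
cv2.imwrite("pics/ca.png",a);cv2.imwrite("pics/cb.png",b)
```

```text
(no output)
```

View pics/ca.png

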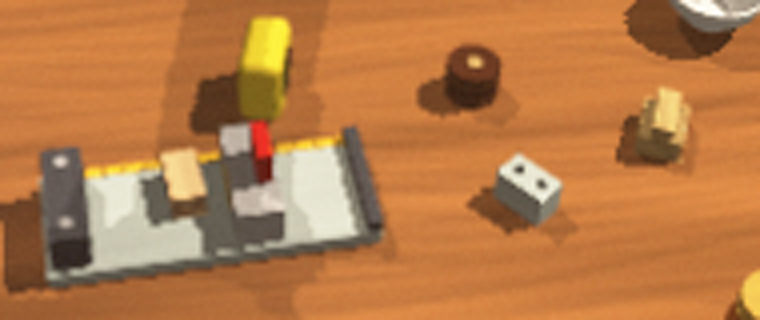

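View pics/cb.png

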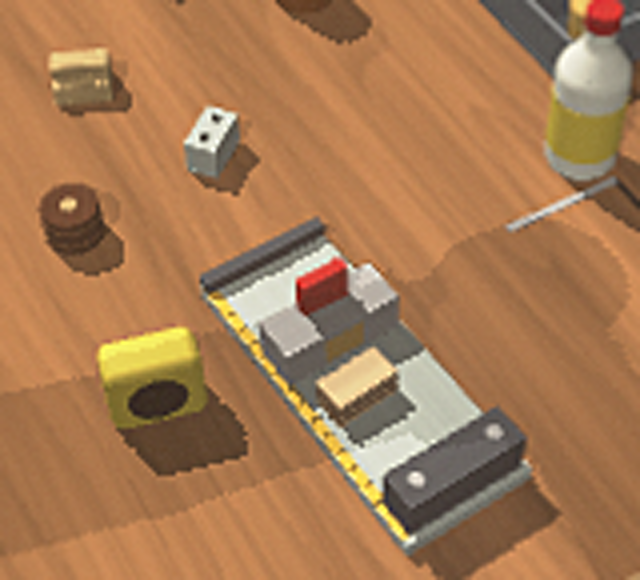

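The crops show one offcut, the striped ply, between the jaws, with the anvil at the -y end. All three blanks stand upright: the walnut in crop a at (474,61), the spacer at (528,182) and the oak at (668,120). Next I'll compute positions.

Run:
```python
from h import *
np.set_printoptions(precision=0,suppress=True)
S=grab("scene");D=grab("side")
ca=lambda p:(np.array(p)+.5)/4-.5+np.array([185,140]); cb=lambda p:(np.array(p)+.5)/4-.5+np.array([165,125])
def sh(n,d,p,z):
    w=ray(d,p,z)[:,:2]; print(n,*w, "mean",w.mean(0)); return w
for n,z,a,b in [("ply",38,[(162,152),(198,148),(207,195),(172,200)],[(317,385),(376,349),(397,378),(340,411)]),
 ("spacer",30,[(497,180),(520,152),(560,186),(537,213)],[(185,141),(207,106),(240,117),(222,152)]),
 ("walnut",32,[(474,61)],[(71,206)]),
 ("oaktongue",33,[(655,92),(675,88),(688,125),(668,130)],[(50,65),(108,60),(110,72),(52,77)]),
 ("anvil",48,[(42,150),(80,148),(88,235),(50,240)],[(385,487),(492,410),(525,440),(412,525)]),
 ("bed",14,[(48,280),(378,237)],[(208,290),(410,543),(530,465)])]:
    sh(n+" S",S,ca(a),z);sh(n+" D",D,cb(b),z)
h=cv2.cvtColor(S["frame"],cv2.COLOR_RGB2HSV)
def cen(d,box,lo,hi):
    h=cv2.cvtColor(d["frame"],cv2.COLOR_RGB2HSV);m=cv2.inRange(h,lo,hi)|(cv2.inRange(h,(170,lo[1],lo[2]),(180,255,255)) if lo[0]==0 else 0)
    x0,y0,x1,y1=box;k=np.zeros_like(m);k[y0:y1,x0:x1]=m[y0:y1,x0:x1];return np.argwhere(k)[:,::-1].astype(np.float32)
r=cen(S,(230,160,270,195),(0,150,80),(6,255,255));sh("tab S z~63",S,[r.mean(0)],63)
r=cen(D,(230,180,265,210),(0,150,80),(6,255,255));sh("tab D z~63",D,[r.mean(0)],63)
r=cen(S,(60,130,190,210),(100,120,30),(130,255,255));q=cv2.boxPoints(cv2.minAreaRect(r));print(q);sh("tray",S,q,20)
sh("bin S rim",S,[(90,200),(160,199),(156,247),(82,247)],50)
sh("tape",S,[ca((268,45))],45);sh("glue",S,[(284,268)],0);sh("bowl",S,[(365,137)],30)
```

```text
ply S [499.  13.] [498.  41.] [545.  45.] [548.  19.] mean [523.  30.]
ply D [498.  36.] [545.  42.] [545.  15.] [501.  11.] mean [522.  26.]
spacer S [545. 262.] [518. 285.] [555. 308.] [579. 286.] mean [549. 285.]
spacer D [523. 287.] [554. 312.] [570. 289.] [542. 262.] mean [547. 287.]
walnut S [418. 268.] mean [418. 268.]
walnut D [421. 267.] mean [421. 267.]
oaktongue S [467. 405.] [464. 422.] [505. 421.] [509. 404.] mean [486. 413.]
oaktongue D [465. 415.] [507. 397.] [503. 383.] [461. 401.] mean [484. 399.]
anvil S [498. -76.] [498. -48.] [584. -42.] [586. -69.] mean [541. -58.]
anvil D [494. -56.] [581. -42.] [586. -71.] [494. -87.] mean [539. -64.]
bed S [595. -74.] [578. 169.] mean [586.  47.]
bed D [478. 160.] [497. -81.] [593. -72.] mean [523.   2.]
tab S z~63 [527.  87.] mean [527.  87.]
tab D z~63 [530.  89.] mean [530.  89.]
[[ 81. 153.]
 [169. 146.]
 [172. 191.]
 [ 84. 197.]]
tray [ 317. -475.] [ 318. -174.] [ 520. -150.] [ 520. -417.] mean [ 419. -304.]
bin S rim [ 560. -380.] [ 575. -175.] [ 735. -172.] [ 720. -368.] mean [ 648. -274.]
tape [397. 103.] mean [397. 103.]
glue [797. 152.] mean [797. 152.]
bowl [348. 497.] mean [348. 497.]
```

servo_tool(steps=[0,0,-7,32,-36,0,93,0,0,-14,64,-72,0,93,0,0,-21,96,-108,0,93,0,0,-28,128,-144,0,93,0,0,-35,160,-180,0,93,0,0,-42,192,-216,0,93,0,0,-49,224,-252,0,93,0,0,-56,256,-288,0,93,0,0,-63,288,-324,0,93,0,0,-70,320,-360,0,93], newtons=20)

```text
time: 1.25
tool_pos: [440.1, -203.8, 199.9]
ee_rot: [180.0, 0.0, 94.0]
force: [0.2, -1.6, 0.9]
opening: 92.8
grip_force: 0.0
```

```bash
cat >> h.py <<'E'
from scipy.spatial.transform import Rotation as Ro
def go(x,y,z,yaw):
    s=sensors.sense();R=Ro.from_euler("xyz",s["ee_rot"],degrees=True);T=Ro.from_euler("xyz",[180,0,yaw],degrees=True)
    print("turn",(R.inv()*T).as_rotvec(degrees=True).round(1),"shift",R.inv().apply(np.array([x,y,z])-s["tool_pos"]).round(0))
def st():
    s=sensors.sense();print("t",round(s["time"],1),"pos",np.round(s["tool_pos"],1),"rot",np.round(s["ee_rot"],1),"F",np.round(s["force"],1),"op",round(s["opening"],1),"grip",round(s["grip_force"],1))
E
python3 -c "
from h import *
st();go(522,28,200,94)"
```

```text
t 1.2 pos [ 440.1 -203.8  199.9] rot [180.   0.  94.] F [ 0.2 -1.6  0.9] op 92.8 grip 0.0
turn [ 0.  0. -0.] shift [226.  98.  -0.]
```

servo_tool(steps=[0,0,0,40,17,0,93,0,0,0,80,35,0,93,0,0,0,120,52,0,93,0,0,0,160,70,0,93,0,0,0,195,85,0,93,0,0,0,215,94,0,93,0,0,0,226,98,0,93,0,0,0,226,98,0,93,0,0,0,226,98,0,93,0,0,0,226,98,0,93])

```text
time: 2.25
tool_pos: [522.5, 24.6, 199.5]
ee_rot: [-180.0, 0.0, 93.6]
force: [0.6, -0.1, -1.0]
opening: 92.7
grip_force: 0.0
```

```bash
python3 -c "
from h import *
st();grab('wrist','w1')"
```

```text
t 2.2 pos [522.5  24.6 199.5] rot [-180.     0.    93.6] F [ 0.6 -0.1 -1. ] op 92.7 grip 0.0
```

View pics/w1.png

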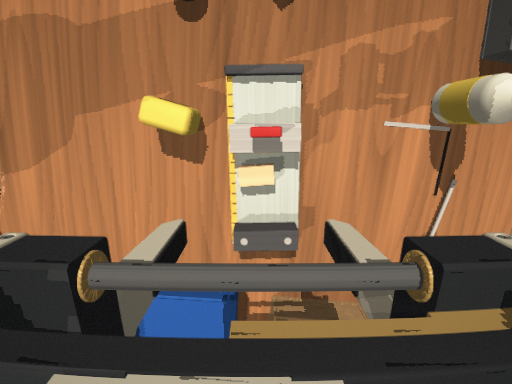

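The wrist view shows the anvil's front edge at about (234,224)-(297,222) and the jaw's face edge at about (231,152)-(300,151). The red tab is at (266,132) and the ply's top runs (236,169), (273,164), (275,184), (238,188).

Run:
```python
from h import *
np.set_printoptions(precision=1,suppress=True)
d=grab("wrist");f=d["frame"];h=cv2.cvtColor(f,cv2.COLOR_RGB2HSV)
def mask(lo,hi,box):
    m=cv2.inRange(h,lo,hi);k=np.zeros_like(m);x0,y0,x1,y1=box;k[y0:y1,x0:x1]=m[y0:y1,x0:x1]
    c=max(cv2.findContours(k,0,2)[0],key=cv2.contourArea);return c
for n,lo,hi,box,z in [("ply",(8,60,140),(25,255,255),(236,155,280,187),38),("tab",(0,170,150),(5,255,255),(240,120,290,138),78),("anvil",(0,0,20),(180,80,100),(226,219,303,237),48)]:
    c=mask(lo,hi,box);r=cv2.minAreaRect(c);q=cv2.boxPoints(r);w=ray(d,q,z)[:,:2]
    e=w-np.roll(w,1,0);print(n,r,w.tolist() and w.round(0).tolist(),"mean",w.mean(0),"len",np.linalg.norm(e,axis=1),"ang",np.degrees(np.arctan2(e[:,1],e[:,0])))
w=ray(d,[(234,224),(297,222),(231,152),(300,151)],48);print(w)
for r in range(140,160,1): print(r,f[r,236],f[r,290]) if 146<=r<=156 else 0
```

```text
ply ((255.5, 175.5), (21.0, 37.0), 90.0) [[498.0, 41.0], [546.0, 44.0], [549.0, 16.0], [499.0, 13.0]] mean [522.9  28.8] len [28.4 48.7 28.4 49.7] ang [  92.7    3.6  -85.4 -176.4]
tab ((265.5, 131.5), (9.0, 29.0), 90.0) [[514.0, 92.0], [546.0, 94.0], [547.0, 84.0], [514.0, 82.0]] mean [530.4  87.6] len [10.  32.7 10.  33. ] ang [  93.4    3.7  -85.2 -176.3]
anvil ((265.5, 229.5), (13.0, 63.0), 90.0) [[498.0, -36.0], [583.0, -31.0], [585.0, -50.0], [499.0, -55.0]] mean [541.1 -43.1] len [19.  85.4 19.1 86.6] ang [  92.4    3.6  -84.  -176.4]
[[497.9 -37.7  48. ]
 [582.9 -29.4  48. ]
 [489.9  59.   48. ]
 [576.9  65.8  48. ]]
146 [218 205 189] [218 208 191]
147 [217 205 188] [220 209 191]
148 [215 202 187] [219 209 191]
149 [217 203 188] [222 212 195]
150 [219 206 190] [223 214 197]
151 [224 216 198] [209 198 182]
152 [202 192 176] [129 127 114]
153 [125 123 111] [136 136 121]
154 [138 137 122] [137 137 122]
155 [138 138 123] [134 135 120]
156 [135 135 120] [136 135 121]
```

servo_tool(steps=[0,0,-1,4,0,40,93,0,0,-1,4,0,80,93,0,0,-1,4,0,120,93,0,0,-1,4,0,145,93,0,0,-1,4,0,160,93,0,0,-1,4,0,168,93,0,0,-1,4,0,168,80,0,0,-1,4,0,168,30,0,0,-1,4,0,168,30,0,0,-1,4,0,168,30], newtons=20)

```text
time: 3.35
tool_pos: [523.2, 30.2, 32.5]
ee_rot: [179.9, 0.0, 94.7]
force: [0.0, -0.0, 0.1]
opening: 65.7
grip_force: 0.0
```

Run:
```python
from h import *
st()
cv2.imwrite
S=grab("scene");D=grab("side")
g=lambda d,n,x0,y0,x1,y1,s:cv2.resize(cv2.cvtColor(d["frame"][y0:y1,x0:x1],cv2.COLOR_RGB2BGR),None,fx=s,fy=s,interpolation=2)
# tray/bin rims in side and scene
print("bin D",ray(D,[(314,277),(366,249),(416,307),(368,353)],50)[:,:2].round(0).tolist())
print("tray D",ray(D,[(224,325),(291,290),(354,383)],28)[:,:2].round(0).tolist())
go(648,-274,200,70)
```

```text
t 3.4 pos [523.2  30.2  32.5] rot [179.9   0.   94.7] F [ 0.  -0.   0.1] op 65.7 grip 0.0
bin D [[557.0, -188.0], [709.0, -193.0], [708.0, -363.0], [552.0, -381.0]]
tray D [[330.0, -175.0], [501.0, -180.0], [499.0, -410.0]]
turn [ 0.1 -0.  24.7] shift [-313.  100. -168.]
```

servo_tool(steps=[0,0,0,0,0,0,30,0,0,0,0,0,0,30,0,0,0,0,0,0,30,0,0,0,0,0,0,30,0,0,0,0,0,-20,30,0,0,0,0,0,-50,30,0,0,0,0,0,-90,30,0,0,0,0,0,-120,30,0,0,0,0,0,-140,30,0,0,0,0,0,-140,30])

```text
time: 4.45
tool_pos: [524.0, 30.5, 174.2]
ee_rot: [179.7, 0.0, 94.7]
force: [-0.8, 0.1, -0.7]
opening: 29.9
grip_force: 0.0
```

Run:
```python
from h import *
go(636,-280,170,94);go(636,-280,75,94)
```

```text
turn [0.3 0.  0.7] shift [-319.   86.    5.]
turn [0.3 0.  0.7] shift [-319.   86.  100.]
```

Run:
```python
from h import *
d=grab('wrist','w2');s=grab("side")
a=cv2.cvtColor(d["frame"],cv2.COLOR_RGB2BGR);b=cv2.resize(cv2.cvtColor(s["frame"],cv2.COLOR_RGB2BGR)[125:270,150:310],None,fx=2,fy=2,interpolation=2)
c=np.zeros((384,512+b.shape[1],3),np.uint8);c[:,:512]=a;c[:b.shape[0],512:]=b
cv2.imwrite("pics/w2c.png",c[:,:800])
```

```text
(no output)
```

View pics/w2c.png

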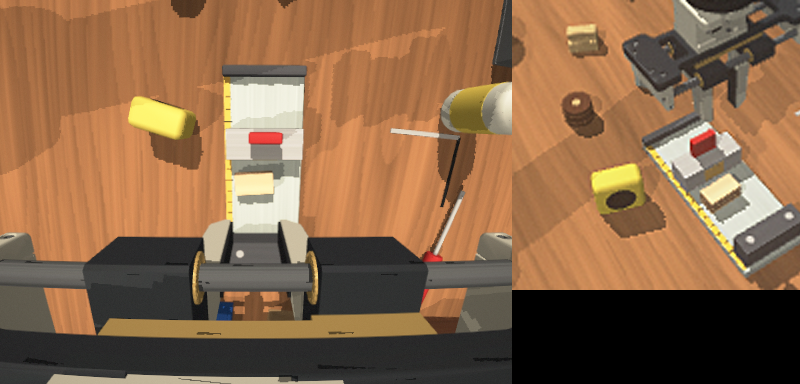

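The ply still lies on the bed at about (255,184) in the wrist view, and the fingers are empty. They probably hadn't finished closing when the lift began. I'll remeasure.

Run:
```python
from h import *
np.set_printoptions(precision=1,suppress=True)
st()
for n in ["wrist","side"]:
    d=grab(n)
    if n=="wrist": q=[(236,175),(272,173),(274,193),(238,195)]
    else: q=150+(np.array([(701,193),(731,176),(743,191),(713,208)])-512)/2.*[1,1]; q=np.array([(150+(x-512)/2,125+y/2) for x,y in [(701,193),(731,176),(743,191),(713,208)]])
    w=ray(d,q,38)[:,:2];print(n,w.round(0).tolist(),w.mean(0))
d=grab("wrist")
for P in [(524,30.5,174)]: print(proj(d,P))
go(523,28,30,94)
```

```text
t 4.5 pos [522.6  30.1 171.5] rot [180.    0.   94.7] F [-0.5 -0.1 -0. ] op 30.1 grip 0.0
wrist [[499.0, 38.0], [542.0, 44.0], [547.0, 19.0], [503.0, 13.0]] [522.7  28.8]
side [[498.0, 33.0], [546.0, 37.0], [547.0, 9.0], [500.0, 6.0]] [522.7  21.3]
[[257.6 222.6]]
turn [-0.1  0.   0.7] shift [ -2.   1. 140.]
```

servo_tool(steps=[0,0,0,-3,0,0,75,0,0,0,-3,0,0,75,0,0,0,-3,0,20,75,0,0,0,-3,0,45,75,0,0,0,-3,0,70,75,0,0,0,-3,0,95,75,0,0,0,-3,0,115,75,0,0,0,-3,0,130,75,0,0,0,-3,0,141,75,0,0,0,-3,0,141,75], newtons=25)

```text
time: 5.7
tool_pos: [522.2, 27.4, 29.2]
ee_rot: [-179.9, 0.0, 94.7]
force: [0.0, -0.1, 0.3]
opening: 74.9
grip_force: 0.0
```

servo_tool(steps=[0,0,0,0,0,0,20,0,0,0,0,0,0,20,0,0,0,0,0,0,20,0,0,0,0,0,0,20,0,0,0,0,0,0,20,0,0,0,0,0,0,20,0,0,0,0,0,0,20,0,0,0,0,0,0,20,0,0,0,0,0,0,20,0,0,0,0,0,0,20])

```text
time: 6.7
tool_pos: [522.9, 27.3, 30.6]
ee_rot: [-180.0, 0.0, 94.7]
force: [0.4, -0.5, -0.9]
opening: 19.7
grip_force: 0.0
```

Run:
```python
from h import *
s=grab("side");e=grab("scene")
b=cv2.resize(cv2.cvtColor(s["frame"],cv2.COLOR_RGB2BGR)[150:270,165:300],None,fx=3,fy=3,interpolation=2)
a=cv2.resize(cv2.cvtColor(e["frame"],cv2.COLOR_RGB2BGR)[120:220,170:300],None,fx=3,fy=3,interpolation=2)
c=np.zeros((360,800,3),np.uint8);c[:b.shape[0],:b.shape[1]]=b;c[:a.shape[0],408:408+a.shape[1]]=a[:,:392]
cv2.imwrite("pics/w3.png",c)
print(proj(s,[(523,27,30),(523,27,16)]),proj(e,[(523,27,30),(523,27,16)]))
```

```text
[[254.04565176 221.06015398]
 [254.03518289 224.06377942]] [[230.12255899 184.92946284]
 [230.39768194 187.9947609 ]]
```

View pics/w3.png

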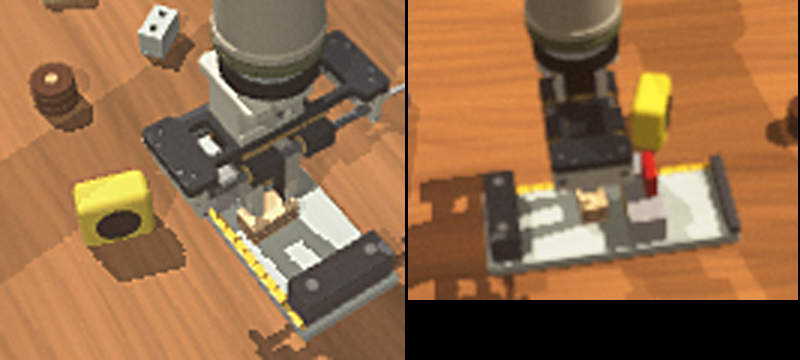

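Run:
```python
from h import *
print(env.finger_overhang);st()
c=np.zeros((600,800,3),np.uint8)
for i,(n,x0,y0) in enumerate([("side",215,180),("scene",200,140)]):
    d=grab(n);im=cv2.resize(cv2.cvtColor(d["frame"],cv2.COLOR_RGB2BGR)[y0:y0+75,x0:x0+50],None,fx=8,fy=8,interpolation=2)
    for P,col in [((512,27,16),(0,0,255)),((534,27,16),(0,255,0)),((523,27,38),(255,0,0)),((512,27,76),(0,0,255)),((534,27,76),(0,255,0))]:
        p=(proj(d,P)[0]-[x0,y0])*8+4;cv2.circle(im,tuple(int(v) for v in p),3,col,-1)
    c[:,400*i:400*i+400]=im
cv2.imwrite("pics/w4.png",c)
```

```text
14.0
t 6.8 pos [522.9  27.4  30.6] rot [-180.     0.    94.7] F [0.2 1.  0.9] op 20.0 grip 0.0
```

View pics/w4.png

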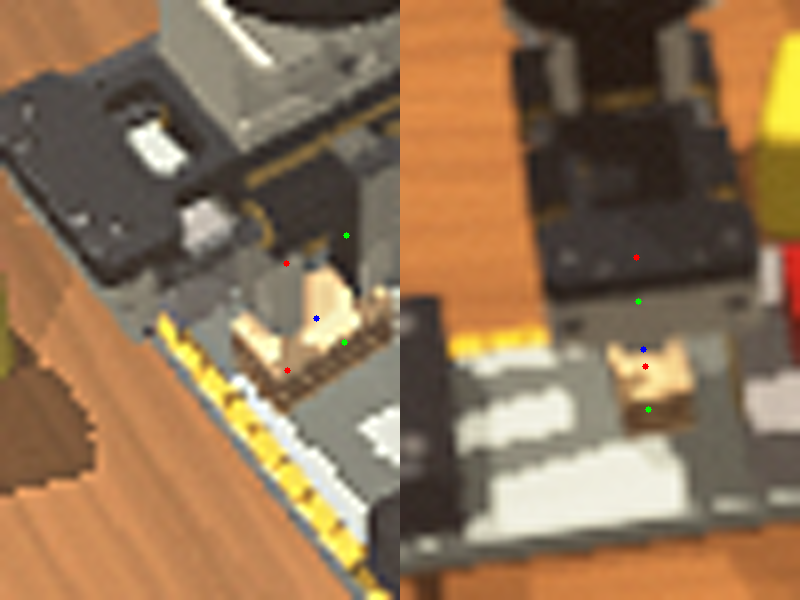

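The overlay shows the real fingertips ending near z≈39, on top of the ply, while the state puts them at z=16. The wrist view's finger scale agrees. I'll raise, open, and probe downward carefully with the force reading.

servo_tool(steps=[0,0,0,0,0,-15,20,0,0,0,0,0,-30,75,0,0,0,0,0,-30,75,0,0,0,0,0,-30,75,0,0,0,0,0,-30,75,0,0,0,0,0,-30,75,0,0,0,0,0,-30,75,0,0,0,0,0,-15,75,0,0,0,0,0,0,75,0,0,0,0,0,3,75])

```text
time: 7.9
tool_pos: [522.1, 27.4, 26.2]
ee_rot: [-179.9, 0.0, 94.7]
force: [-0.0, -1.1, -0.2]
opening: 75.3
grip_force: 0.0
```

Run:
```python
from h import *
st()
```

```text
t 7.9 pos [522.1  27.4  26.2] rot [-179.9    0.    94.7] F [-0.  -1.1 -0.2] op 75.3 grip 0.0
```

servo_tool(steps=[0,0,0,0,0,0,75,0,0,0,0,0,0,75,0,0,0,0,0,0,75,0,0,0,0,0,0,75,0,0,0,0,0,1,75,0,0,0,0,0,1,75,0,0,0,0,0,2,75,0,0,0,0,0,2,75,0,0,0,0,0,2,75,0,0,0,0,0,2,75])

```text
time: 8.9
tool_pos: [522.9, 27.4, 25.6]
ee_rot: [-180.0, -0.0, 94.7]
force: [-0.2, -0.2, -0.2]
opening: 74.7
grip_force: 0.0
```

servo_tool(steps=[0,0,0,0,0,2,75,0,0,0,0,0,4,75,0,0,0,0,0,6,75,0,0,0,0,0,8,75,0,0,0,0,0,10,75,0,0,0,0,0,11,75,0,0,0,0,0,12,75,0,0,0,0,0,13,75,0,0,0,0,0,14,75,0,0,0,0,0,15,75])

```text
time: 9.9
tool_pos: [522.9, 27.3, 10.5]
ee_rot: [180.0, 0.0, 94.7]
force: [-0.4, -0.2, -0.1]
opening: 74.7
grip_force: 0.0
```

Run:
```python
from h import *
st()
d=grab("side");x0,y0=215,180
im=cv2.resize(cv2.cvtColor(d["frame"],cv2.COLOR_RGB2BGR)[y0:y0+75,x0:x0+75],None,fx=8,fy=8,interpolation=2)
for z in (0,14,38):
  for x in (485,560):
    p=(proj(d,(x,27,z))[0]-[x0,y0])*8+4;cv2.circle(im,tuple(int(v) for v in p),3,(0,0,255),-1)
cv2.imwrite("pics/w5.png",im)
```

```text
t 9.9 pos [522.9  27.3  10.5] rot [180.    0.   94.7] F [-0.4 -0.2 -0.1] op 74.7 grip 0.0
```

View pics/w5.png

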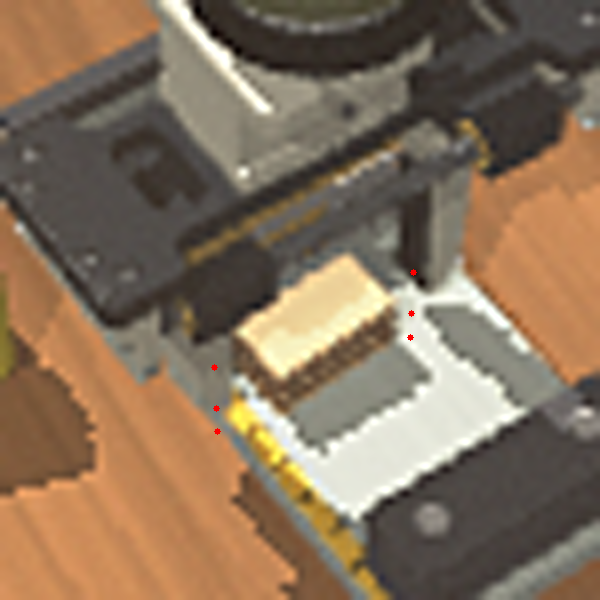

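The fingers now straddle the ply at (210,400) and (430,285), with their tips just above the bed. So the true tips are about 8 mm behind the reported TCP. Closing here.

servo_tool(steps=[0,0,0,0,0,0,30,0,0,0,0,0,0,30,0,0,0,0,0,0,30,0,0,0,0,0,0,30,0,0,0,0,0,0,30,0,0,0,0,0,0,30,0,0,0,0,0,0,30,0,0,0,0,0,-5,30,0,0,0,0,0,-15,30,0,0,0,0,0,-30,30], newtons=25)

```text
time: 10.95
tool_pos: [522.5, 27.4, 41.0]
ee_rot: [-179.9, 0.0, 94.7]
force: [-0.2, -0.0, 0.6]
opening: 48.0
grip_force: 24.8
```

Run:
```python
from h import *
st();d=grab("side");w=ray(d,[(215+200/8,180+395/8),(215+432/8,180+278/8)],18);print(w)
```

```text
t 10.9 pos [522.5  27.4  41. ] rot [-179.9    0.    94.7] F [-0.2 -0.   0.6] op 48.0 grip 24.8
[[482.14518416  29.77241774  18.        ]
 [572.45855187  31.70451203  18.        ]]
```

servo_tool(steps=[0,0,0,0,0,-25,30,0,0,0,0,0,-50,30,0,0,0,-20,6,-65,30,0,0,0,-62,17,-65,30,0,0,0,-107,30,-65,30,0,0,0,-152,42,-65,30,0,0,0,-197,55,-65,30,0,0,0,-242,67,-65,30,0,0,0,-285,79,-65,30,0,0,0,-316,88,-65,30])

```text
time: 12.0
tool_pos: [636.6, -284.3, 105.9]
ee_rot: [180.0, 0.1, 94.5]
force: [0.9, 0.3, -0.2]
opening: 47.9
grip_force: 24.8
```

servo_tool(steps=[0,0,0,0,0,0,30,0,0,0,0,0,20,30,0,0,0,0,0,50,30,0,0,0,0,0,75,30,0,0,0,0,0,90,30,0,0,0,0,0,92,30,0,0,0,0,0,92,65,0,0,0,0,0,92,65,0,0,0,0,0,92,65,0,0,0,0,0,80,65])

```text
time: 13.0
tool_pos: [636.0, -280.3, 25.6]
ee_rot: [-179.9, -0.0, 94.7]
force: [-0.5, 0.8, -0.2]
opening: 64.9
grip_force: 0.0
```

Run:
```python
from h import *
st();go(636,-280,160,94);grab("scene","s6")
```

```text
t 13.0 pos [ 636.  -280.3   25.6] rot [-179.9   -0.    94.7] F [-0.5  0.8 -0.2] op 64.9 grip 0.0
turn [-0.1 -0.   0.7] shift [   0.   -0. -134.]
```

servo_tool(steps=[0,0,0,0,0,-45,65,0,0,0,0,0,-90,65,0,0,0,15,-2,-135,80,0,0,0,45,-7,-170,80,0,0,0,90,-14,-174,80,0,0,0,138,-21,-174,80,0,0,0,186,-28,-174,80,0,0,0,234,-35,-174,80,0,0,0,282,-42,-174,80,0,0,0,330,-50,-174,80])

```text
time: 14.05
tool_pos: [559.3, 46.2, 200.9]
ee_rot: [179.9, 0.0, 94.7]
force: [0.6, 0.1, 0.4]
opening: 79.9
grip_force: 0.0
```

servo_tool(steps=[0,0,0,48,-7,0,80,0,0,0,96,-14,0,80,0,0,0,144,-21,0,80,0,0,0,192,-28,0,80,0,0,0,240,-35,0,80,0,0,0,285,-42,0,80,0,0,0,320,-47,0,80,0,0,0,340,-50,0,80,0,0,0,346,-51,0,80,0,0,0,346,-51,0,80])

```text
time: 15.05
tool_pos: [480.2, 385.4, 200.1]
ee_rot: [180.0, -0.0, 94.8]
force: [-0.5, 0.3, -0.0]
opening: 80.2
grip_force: 0.0
```

Run:
```python
from h import *
np.set_printoptions(precision=1,suppress=True)
st();d=grab("wrist","w7");s=grab("scene")
h=cv2.cvtColor(s["frame"],cv2.COLOR_RGB2HSV)
c=np.zeros((384,768,3),np.uint8);c[:,:512]=cv2.cvtColor(d["frame"],cv2.COLOR_RGB2BGR)
b=cv2.resize(cv2.cvtColor(s["frame"],cv2.COLOR_RGB2BGR)[190:254,75:170],(256,172),interpolation=2);c[:172,512:]=b
cv2.imwrite("pics/w7c.png",c)
```

```text
t 15.1 pos [480.2 385.4 200.1] rot [180.   -0.   94.8] F [-0.5  0.3 -0. ] op 80.2 grip 0.0
```

View pics/w7c.png

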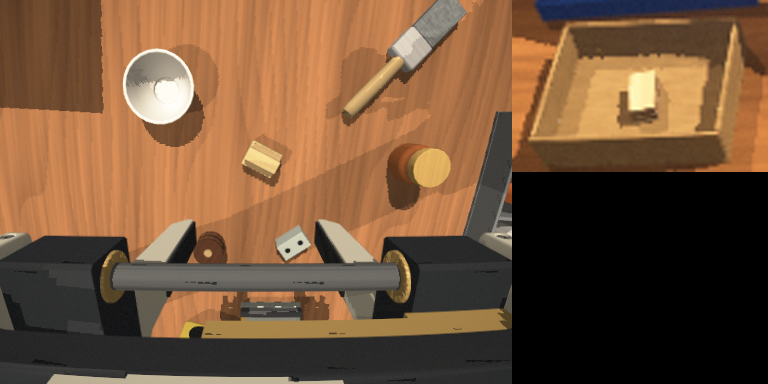

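The inset shows the ply inside the bin. In the wrist view the oak is at (262,160), the spacer at (292,243) and the walnut at (210,248). Next I'll measure the oak by colour mask.

Run:
```python
from h import *
np.set_printoptions(precision=1,suppress=True)
d=grab("wrist");f=d["frame"];h=cv2.cvtColor(f,cv2.COLOR_RGB2HSV)
x0,y0=235,132;sub=h[y0:192,x0:292];fs=f[y0:192,x0:292]
bg=np.median(h[115:130,240:290].reshape(-1,3),0);print("bg",bg,"oak",h[150,262],h[160,262],h[172,262])
m=((sub[:,:,0]>=16)&(sub[:,:,0]<30)&(sub[:,:,2]>70)).astype(np.uint8)*255
c=max(cv2.findContours(m,0,2)[0],key=cv2.contourArea);print(cv2.contourArea(c))
r=cv2.minAreaRect(c);q=cv2.boxPoints(r)+[x0,y0];print(r,q.round(0).tolist())
for z in (20,): 
    w=ray(d,q,z)[:,:2];e=w-np.roll(w,1,0);print(w.round(0).tolist(),w.mean(0),np.linalg.norm(e,axis=1),np.degrees(np.arctan2(e[:,1],e[:,0])))
# tongue edges via brightness
g=cv2.cvtColor(f,cv2.COLOR_RGB2GRAY)[y0:192,x0:292];ln=cv2.createLineSegmentDetector().detect(cv2.resize(g,None,fx=4,fy=4,interpolation=2))[0].reshape(-1,4)/4
for l in ln:
    L=np.hypot(l[2]-l[0],l[3]-l[1])
    if L>10:
        p=l.reshape(2,2)+[x0,y0];w=ray(d,p,33)[:,:2];v=w[1]-w[0];print(p.round(1).tolist(),w.round(0).tolist(),round(np.degrees(np.arctan2(v[1],v[0]))%180,1))
```

```text
bg [ 13. 150. 200.] oak [ 18 119 213] [ 21 109 242] [ 17 121 141]
872.0
((26.799999237060547, 25.399999618530273), (34.882659912109375, 26.832815170288086), 26.56505012512207) [[240.0, 162.0], [252.0, 138.0], [283.0, 153.0], [271.0, 177.0]]
[[459.0, 402.0], [473.0, 436.0], [517.0, 418.0], [504.0, 384.0]] [488.4 409.9] [48.7 36.6 47.6 37.1] [ 157.9   67.6  -21.5 -110.8]
[[274.0, 171.7], [279.7, 161.4]] [[506.0, 394.0], [512.0, 408.0]] 66.6
[[245.1, 157.9], [272.2, 171.7]] [[466.0, 409.0], [504.0, 394.0]] 157.5
[[279.0, 165.3], [279.1, 176.9]] [[512.0, 403.0], [514.0, 387.0]] 96.5
[[280.9, 152.9], [252.8, 138.3]] [[513.0, 420.0], [474.0, 435.0]] 157.7
[[252.3, 138.4], [241.0, 161.0]] [[473.0, 435.0], [461.0, 405.0]] 67.7
[[278.3, 160.4], [250.0, 145.7]] [[510.0, 410.0], [471.0, 426.0]] 157.4
[[271.7, 185.6], [262.6, 181.0]] [[505.0, 375.0], [492.0, 380.0]] 157.3
```

servo_tool(steps=[0,0,8,8,3,10,80,0,0,16,16,6,40,80,0,0,24,24,10,80,80,0,0,27,24,10,115,80,0,0,27,24,10,145,80,0,0,27,24,10,165,80,0,0,27,24,10,180,80,0,0,27,24,10,190,80,0,0,27,24,10,196,80,0,0,27,24,10,198,80])

```text
time: 16.2
tool_pos: [488.7, 409.6, 1.6]
ee_rot: [180.0, -0.0, 67.7]
force: [0.1, 0.3, 0.2]
opening: 80.4
grip_force: 0.0
```

servo_tool(steps=[0,0,0,0,0,0,30,0,0,0,0,0,0,30,0,0,0,0,0,0,30,0,0,0,0,0,0,30,0,0,0,0,0,0,30,0,0,0,0,0,0,30,0,0,0,0,0,0,30,0,0,0,0,0,0,30,0,0,0,0,0,-15,30,0,0,0,0,0,-40,30], newtons=25)

```text
time: 17.2
tool_pos: [487.4, 409.0, 41.1]
ee_rot: [-179.9, 0.2, 67.7]
force: [-0.1, -0.2, 0.2]
opening: 45.8
grip_force: 25.0
```

Run:
```python
from h import *
st();go(539,8,150,94);go(539,8,16,94)
```

```text
t 17.2 pos [487.4 409.   41.1] rot [-179.9    0.2   67.7] F [-0.1 -0.2  0.2] op 45.8 grip 25.0
turn [ -0.1   0.1 -26.3] shift [-352.  200. -108.]
turn [ -0.1   0.1 -26.3] shift [-351.  200.   26.]
```

servo_tool(steps=[0,0,0,0,0,-45,30,0,0,-3,-26,15,-85,30,0,0,-6,-64,35,-90,30,0,0,-9,-105,58,-90,30,0,0,-12,-146,81,-90,30,0,0,-15,-187,104,-90,30,0,0,-18,-228,127,-90,30,0,0,-21,-269,150,-90,30,0,0,-24,-310,173,-90,30,0,0,-27,-348,193,-90,30])

```text
time: 18.2
tool_pos: [535.0, 12.1, 132.4]
ee_rot: [180.0, 0.0, 94.8]
force: [1.1, -0.2, -0.3]
opening: 45.3
grip_force: 25.0
```

Run:
```python
from h import *
st();go(538.3,-16,130,94.8)
```

```text
t 18.2 pos [535.   12.1 132.4] rot [180.    0.   94.8] F [ 1.1 -0.2 -0.3] op 45.3 grip 25.0
turn [ 0.  0. -0.] shift [-28.   1.   2.]
```

servo_tool(steps=[0,0,0,-12,0,10,30,0,0,0,-28,0,40,30,0,0,0,-28,0,75,30,0,0,0,-28,0,95,30,0,0,0,-28,0,105,30,0,0,0,-28,0,110,30,0,0,0,-28,0,113,30,0,0,0,-28,0,114,30,0,0,0,-28,0,115,30,0,0,0,-28,0,115,30])

```text
time: 19.2
tool_pos: [537.6, -13.3, 17.1]
ee_rot: [180.0, 0.0, 94.7]
force: [-0.6, -0.5, -1.3]
opening: 45.9
grip_force: 25.0
```

Run:
```python
from h import *
st()
```

```text
t 19.2 pos [537.6 -13.3  17.1] rot [180.    0.   94.7] F [-0.6 -0.5 -1.3] op 45.9 grip 25.0
```

servo_tool(steps=[0,0,0,0,0,1,30,0,0,0,0,0,1.5,30,0,0,0,0,0,1.5,70,0,0,0,0,0,1.5,70,0,0,0,0,0,1.5,70,0,0,0,0,0,1.5,70,0,0,0,0,0,-10,70,0,0,0,0,0,-40,70,0,0,0,0,0,-85,70,0,0,0,0,0,-130,70])

```text
time: 20.2
tool_pos: [536.5, -13.1, 148.4]
ee_rot: [-179.9, -0.0, 94.7]
force: [0.5, -0.9, 0.2]
opening: 70.0
grip_force: 0.0
```

Run:
```python
from h import *
np.set_printoptions(precision=1,suppress=True)
st()
d=grab("side");f=cv2.cvtColor(d["frame"],cv2.COLOR_RGB2BGR)
w=grab("wrist");g=cv2.cvtColor(w["frame"],cv2.COLOR_RGB2BGR)
x0,y0=205,170
im=cv2.resize(f[y0:y0+100,x0:x0+100],(500,500),interpolation=2)
c=np.zeros((512,800,3),np.uint8);c[:500,:500]=im;c[:384,500:]=g[:,110:410];cv2.imwrite("pics/w8.png",c)
h=cv2.cvtColor(f,cv2.COLOR_BGR2HSV);m=cv2.inRange(h,(0,160,80),(6,255,255))|cv2.inRange(h,(172,160,80),(180,255,255));m[:180]=0;m[215:]=0;m[:,:230]=0;m[:,270:]=0
print("tab",len(np.argwhere(m)),ray(d,[np.argwhere(m)[:,::-1].mean(0)],63))
```

```text
t 20.2 pos [536.5 -13.1 148.4] rot [-179.9   -0.    94.7] F [ 0.5 -0.9  0.2] op 70.0 grip 0.0
tab 29 [[516.8  83.7  63. ]]
```

View pics/w8.png

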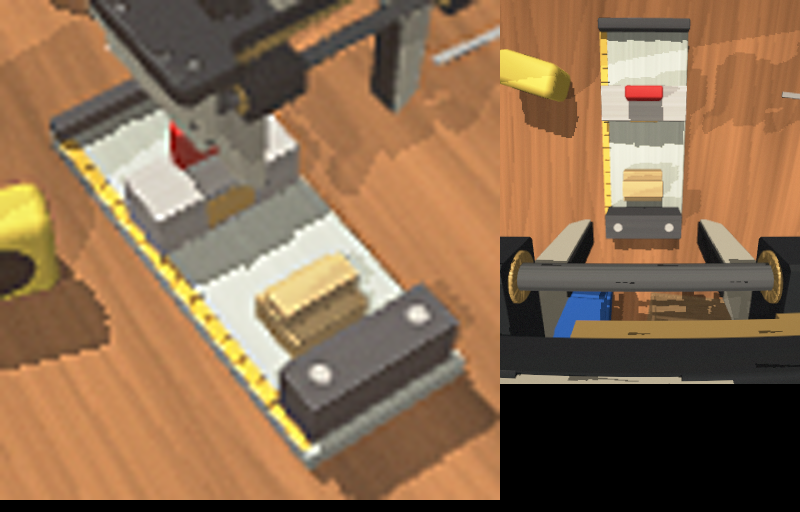

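The oak stands upright and square on the bed just in front of the anvil, at (310,300) in the side crop and (642,185) in the wrist crop. Now turn a quarter turn and go to the tab.

servo_tool(steps=[0,0,8,10,0,0,50,0,0,16,30,0,0,50,0,0,24,50,0,0,50,0,0,32,70,1,0,50,0,0,40,90,1,0,50,0,0,48,101,1,0,50,0,0,56,101,1,0,50,0,0,64,101,1,0,50,0,0,72,101,1,0,50,0,0,80,101,1,0,50])

```text
time: 21.3
tool_pos: [529.6, 87.6, 146.9]
ee_rot: [-180.0, 0.0, 14.4]
force: [-0.2, 0.3, 0.2]
opening: 49.8
grip_force: 0.0
```

Run:
```python
from h import *
st();go(529.5,88,47,4.8);print(sensors.sense()["joint_positions"])
```

```text
t 21.3 pos [529.6  87.6 146.9] rot [-180.     0.    14.4] F [-0.2  0.3  0.2] op 49.8 grip 0.0
turn [-0.   0.   9.6] shift [  0.  -0. 100.]
[ -9.70503568  25.77654307  -7.91568718 118.92619039   5.8558175
  35.66921683 -97.20756752]
```

servo_tool(steps=[0,0,5,0,0,20,50,0,0,10,0,0,45,50,0,0,10,0,0,70,50,0,0,10,0,0,85,50,0,0,10,0,0,95,50,0,0,10,0,0,100,50,0,0,10,0,0,100,5,0,0,10,0,0,100,5,0,0,10,0,0,100,5,0,0,10,0,0,100,5], newtons=50)

```text
time: 22.3
tool_pos: [530.3, 87.5, 47.2]
ee_rot: [-180.0, -0.1, 4.7]
force: [-0.9, 0.3, 0.0]
opening: 22.8
grip_force: 0.0
```

servo_tool(steps=[0,0,0,0,0,0,5,0,0,0,0,0,0,5,0,0,0,0,0,0,5,0,0,0,0,0,0,5,0,0,0,0,0,0,5,0,0,0,0,0,0,5,0,0,0,0,0,0,5,0,0,0,0,0,0,5,0,0,0,0,0,0,5,0,0,0,0,0,0,5])

```text
time: 23.3
tool_pos: [530.2, 87.5, 46.9]
ee_rot: [-180.0, -0.0, 4.7]
force: [-0.9, 0.1, 5.7]
opening: 11.2
grip_force: 50.0
```

servo_tool(steps=[0,0,0,0,3,0,5,0,0,0,0,8,0,5,0,0,0,0,15,0,5,0,0,0,0,23,0,5,0,0,0,0,31,0,5,0,0,0,0,39,0,5,0,0,0,0,46,0,5,0,0,0,0,51,0,5,0,0,0,0,54,0,5,0,0,0,0,55,0,5])

```text
time: 24.3
tool_pos: [534.5, 32.7, 46.9]
ee_rot: [-180.0, -0.0, 4.7]
force: [-2.0, 2.5, 7.6]
opening: 11.3
grip_force: 50.0
```

servo_tool(steps=[0,0,0,0,0.5,0,5,0,0,0,0,1,0,5,0,0,0,0,2,0,5,0,0,0,0,3,0,5,0,0,0,0,4,0,5,0,0,0,0,5,0,5,0,0,0,0,6,0,5,0,0,0,0,7,0,5,0,0,0,0,7.5,0,5,0,0,0,0,8,0,5])

```text
time: 25.3
tool_pos: [535.0, 25.3, 46.9]
ee_rot: [-180.0, -0.0, 4.7]
force: [-2.4, 1.8, 7.3]
opening: 11.9
grip_force: 50.0
```

servo_tool(steps=[0,0,0,0,1,0,5,0,0,0,0,2,0,5,0,0,0,0,3,0,5,0,0,0,0,3.5,0,5,0,0,0,0,4,0,5,0,0,0,0,4.5,0,5,0,0,0,0,5,0,5,0,0,0,0,5.5,0,5,0,0,0,0,6,0,5,0,0,0,0,6,0,5])

```text
time: 26.3
tool_pos: [535.5, 19.3, 46.9]
ee_rot: [-180.0, -0.0, 4.7]
force: [-1.5, 2.3, 7.0]
opening: 11.4
grip_force: 50.0
```

servo_tool(steps=[0,0,0,0,0.5,0,5,0,0,0,0,1,0,5,0,0,0,0,1.5,0,5,0,0,0,0,2,0,5,0,0,0,0,2.5,0,5,0,0,0,0,3,0,5,0,0,0,0,3.5,0,5,0,0,0,0,4,0,5,0,0,0,0,4,0,5,0,0,0,0,4,0,5])

```text
time: 27.3
tool_pos: [535.7, 17.8, 47.0]
ee_rot: [-179.8, -0.0, 4.9]
force: [-3.1, 10.6, 8.0]
opening: 11.7
grip_force: 50.0
```

servo_tool(steps=[0,0,0,0,1,0,5,0,0,0,0,2,0,5,0,0,0,0,2.5,0,5,0,0,0,0,2.5,0,5,0,0,0,0,2.5,0,5,0,0,0,0,2.5,0,5,0,0,0,0,2.5,0,5,0,0,0,0,2.5,0,5,0,0,0,0,2.5,0,5,0,0,0,0,2.5,0,5])

```text
time: 28.3
tool_pos: [535.7, 17.7, 46.9]
ee_rot: [-179.7, -0.0, 5.0]
force: [-4.2, 17.3, 8.6]
opening: 11.5
grip_force: 50.0
```

servo_tool(steps=[0,0,0,0,0,0,5,0,0,0,0,0,0,5,0,0,0,0,0,0,5,0,0,0,0,0,0,5,0,0,0,0,0,0,5,0,0,0,0,0,0,5,0,0,0,0,0,0,5,0,0,0,0,0,0,5,0,0,0,0,0,0,5,0,0,0,0,0,0,5])

```text
time: 29.3
tool_pos: [535.6, 17.7, 46.9]
ee_rot: [-179.7, -0.0, 5.0]
force: [-4.7, 17.2, 8.0]
opening: 11.5
grip_force: 50.0
```

servo_tool(steps=[0,0,0,0,1,0,5,0,0,0,0,2,0,5,0,0,0,0,2,0,5,0,0,0,0,2,0,5,0,0,0,0,2,0,5,0,0,0,0,2,0,5,0,0,0,0,2,0,5,0,0,0,0,2,0,5,0,0,0,0,2,0,5,0,0,0,0,2,0,5])

```text
time: 30.3
tool_pos: [535.7, 17.7, 46.9]
ee_rot: [-179.6, -0.0, 5.1]
force: [-6.7, 24.7, 7.9]
opening: 11.4
grip_force: 50.1
```

servo_tool(steps=[0,0,0,0,-3,0,5,0,0,0,0,-8,0,5,0,0,0,0,-16,0,5,0,0,0,0,-26,0,5,0,0,0,0,-37,0,5,0,0,0,0,-49,0,5,0,0,0,0,-61,0,5,0,0,0,0,-70,0,5,0,0,0,0,-76,0,5,0,0,0,0,-77,0,5])

```text
time: 31.3
tool_pos: [530.1, 87.4, 46.9]
ee_rot: [180.0, -0.0, 4.7]
force: [-0.5, -2.1, 5.6]
opening: 11.3
grip_force: 50.0
```

servo_tool(steps=[0,0,0,0,0,0,5,0,0,0,0,0,0,35,0,0,0,0,0,0,35,0,0,0,0,0,0,35,0,0,0,0,0,-10,35,0,0,0,0,0,-35,35,0,0,0,0,0,-65,35,0,0,-8,0,0,-95,60,0,0,-16,0,20,-100,75,0,0,-24,0,45,-100,75])

```text
time: 32.3
tool_pos: [534.6, 42.8, 148.9]
ee_rot: [179.9, -0.2, 29.2]
force: [-0.3, -0.0, 0.1]
opening: 54.5
grip_force: 0.0
```

Run:
```python
from h import *
st();go(541,-26,147,94.8)
```

```text
t 32.3 pos [534.6  42.8 148.9] rot [179.9  -0.2  29.2] F [-0.3 -0.   0.1] op 54.5 grip 0.0
turn [  0.2  -0.1 -65.6] shift [-28.  63.   2.]
```

servo_tool(steps=[0,0,-8,-8,15,0,75,0,0,-16,-20,40,0,75,0,0,-24,-30,62,0,75,0,0,-32,-30,62,0,75,0,0,-40,-30,62,0,75,0,0,-48,-30,62,0,75,0,0,-56,-30,62,0,75,0,0,-62,-30,62,20,75,0,0,-66,-30,62,50,75,0,0,-66,-30,62,75,75])

```text
time: 33.3
tool_pos: [537.2, -27.5, 71.3]
ee_rot: [180.0, 0.0, 94.8]
force: [0.4, 0.3, -0.3]
opening: 74.9
grip_force: 0.0
```

Run:
```python
from h import *
st();go(539,-26,15,94.8)
d=grab("scene");f=d["frame"]
```

```text
t 33.3 pos [537.2 -27.5  71.3] rot [180.    0.   94.8] F [ 0.4  0.3 -0.3] op 74.9 grip 0.0
turn [ 0.  0. -0.] shift [ 1.  2. 56.]
```

servo_tool(steps=[0,0,0,4,2,10,75,0,0,0,4,2,25,75,0,0,0,4,2,38,75,0,0,0,4,2,47,75,0,0,0,4,2,53,75,0,0,0,4,2,55,75,0,0,0,4,2,55,30,0,0,0,4,2,55,30,0,0,0,4,2,55,30,0,0,0,4,2,55,30], newtons=25)

```text
time: 34.35
tool_pos: [539.0, -22.7, 16.9]
ee_rot: [180.0, 0.0, 94.7]
force: [0.8, -0.1, 0.2]
opening: 47.6
grip_force: 0.1
```

servo_tool(steps=[0,0,0,0,0,0,30,0,0,0,0,0,0,30,0,0,0,0,0,0,30,0,0,0,0,0,0,30,0,0,0,0,0,-10,30,0,0,0,0,0,-30,30,0,0,0,0,0,-60,30,0,0,0,0,0,-90,30,0,0,0,0,0,-100,30,0,0,0,0,0,-100,30])

```text
time: 35.35
tool_pos: [539.5, -22.8, 118.1]
ee_rot: [179.8, 0.0, 94.7]
force: [-0.3, -0.1, -1.7]
opening: 45.3
grip_force: 25.0
```

Run:
```python
from h import *
st();go(440,-235,115,94.8)
```

```text
t 35.4 pos [539.5 -22.8 118.1] rot [179.8   0.   94.7] F [-0.3 -0.1 -1.7] op 45.3 grip 25.0
turn [ 0.2  0.  -0.1] shift [-203. -117.    3.]
```

servo_tool(steps=[0,0,0,-25,-17,0,30,0,0,0,-62,-43,0,30,0,0,0,-100,-70,0,30,0,0,0,-138,-96,0,30,0,0,0,-175,-122,0,30,0,0,0,-192,-134,5,30,0,0,0,-195,-136,30,30,0,0,0,-195,-136,60,30,0,0,0,-195,-136,85,30,0,0,0,-195,-136,100,30])

```text
time: 36.35
tool_pos: [417.8, -227.4, 14.0]
ee_rot: [-179.8, -0.1, 94.7]
force: [0.7, 1.0, -0.6]
opening: 46.0
grip_force: 25.0
```

servo_tool(steps=[0,0,0,0,0,4,30,0,0,0,0,0,7,30,0,0,0,0,0,8,30,0,0,0,0,0,8,65,0,0,0,0,0,8,65,0,0,0,0,0,8,65,0,0,0,0,0,0,65,0,0,0,0,0,-40,65,0,0,0,0,0,-85,65,0,0,0,0,0,-130,65])

```text
time: 37.35
tool_pos: [418.7, -227.5, 148.6]
ee_rot: [-179.9, -0.1, 94.7]
force: [0.9, -0.4, -0.9]
opening: 64.8
grip_force: 0.0
```

Run:
```python
from h import *
st();go(420,230,200,94.8)
```

```text
t 37.4 pos [ 418.7 -227.5  148.6] rot [-1.799e+02 -1.000e-01  9.470e+01] F [ 0.9 -0.4 -0.9] op 64.8 grip 0.0
turn [-0.1 -0.1 -0.1] shift [456.  39. -51.]
```

servo_tool(steps=[0,0,0,44,16,-10,80,0,0,0,88,32,-20,80,0,0,0,132,48,-30,80,0,0,0,177,64,-40,80,0,0,0,222,80,-50,80,0,0,0,270,74,-50,80,0,0,0,318,68,-50,80,0,0,0,366,62,-50,80,0,0,0,414,55,-50,80,0,0,0,460,49,-50,80])

```text
time: 38.35
tool_pos: [429.3, 236.2, 197.4]
ee_rot: [180.0, 0.0, 94.7]
force: [1.0, -0.9, 0.4]
opening: 80.1
grip_force: 0.0
```

```bash
cat > walnut.py <<'E'
from h import *
np.set_printoptions(precision=1,suppress=True)
def dark(d,P,r=22):
    f=d["frame"];h=cv2.cvtColor(f,cv2.COLOR_RGB2HSV);p=proj(d,P)[0].astype(int)
    y0,x0=max(p[1]-r,0),max(p[0]-r,0);s=h[y0:p[1]+r,x0:p[0]+r]
    m=((s[:,:,2]<115)&((s[:,:,0]<10)|(s[:,:,0]>170))).astype(np.uint8)*255
    c=max(cv2.findContours(m,0,2)[0],key=cv2.contourArea);return p,c.reshape(-1,2)+[x0,y0],cv2.contourArea(c)
st()
for n in ["wrist","scene","side"]:
    d=grab(n)
    p,c,a=dark(d,(420,267,32),40 if n=="wrist" else 20);x,y,w,hh=cv2.boundingRect(c.astype(np.int32));print(n,p,a,(x,y,w,hh),"ctr at z16",ray(d,[(x+w/2-.5,y+hh/2-.5)],16)[0])
    cv2.imwrite("pics/wal_%s.png"%n,cv2.cvtColor(d["frame"],cv2.COLOR_RGB2BGR))
a=cv2.imread("pics/wal_wrist.png");b=cv2.resize(cv2.imread("pics/wal_scene.png")[120:250,70:330],None,fx=1.1,fy=1.1);c=np.zeros((384,800,3),np.uint8);c[:,:512]=a;c[:b.shape[0],512:512+b.shape[1]]=b[:,:288];cv2.imwrite("pics/w9.png",c)
E
python3 walnut.py
```

```text
t 38.4 pos [429.3 236.2 197.4] rot [180.    0.   94.7] F [ 1.  -0.9  0.4] op 80.1 grip 0.0
wrist [249 154] 0.0 (250, 167, 1, 1) ctr at z16 [421.4 248.1  16. ]
scene [303 155] 0.0 (306, 164, 1, 1) ctr at z16 [443.9 273.8  16. ]
side [181 176] 0.0 (188, 174, 1, 1) ctr at z16 [442.5 280.9  16. ]
```

View pics/w9.png

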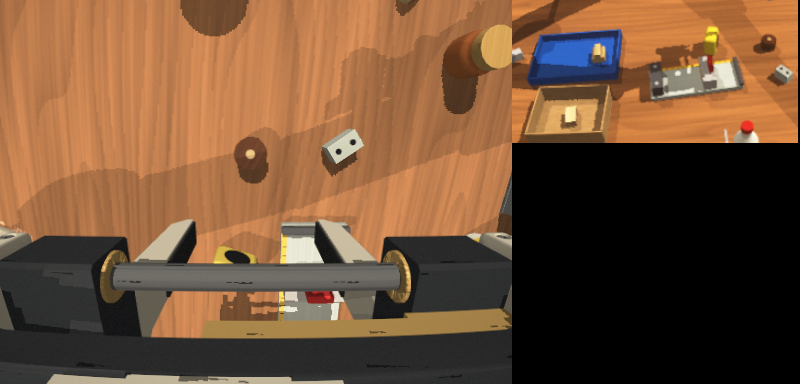

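The oak is in the tray and the ply in the bin. In the wrist view the walnut's centre spot is at (250,154), and the spacer is at (343,148).

Run:
```python
from h import *
np.set_printoptions(precision=1,suppress=True)
d=grab("wrist");f=d["frame"];print("walnut",ray(d,[(250,154)],32))
h=cv2.cvtColor(f,cv2.COLOR_RGB2HSV);m=cv2.inRange(h,(0,0,130),(180,60,255));k=np.zeros_like(m);k[120:182,310:375]=m[120:182,310:375]
k=cv2.morphologyEx(k,cv2.MORPH_CLOSE,np.ones((7,7)))
c=max(cv2.findContours(k,0,2)[0],key=cv2.contourArea);r=cv2.minAreaRect(c);w=ray(d,cv2.boxPoints(r),30)[:,:2];e=w-np.roll(w,1,0)
print(r,w.mean(0),np.linalg.norm(e,axis=1),np.degrees(np.arctan2(e[:,1],e[:,0])))
print("holes",ray(d,[(338,151),(353,142)],30))
go(421,265,1,94.8)
```

```text
walnut [[419.6 269.5  32. ]]
((343.2692565917969, 147.15383911132812), (22.74271011352539, 36.332862854003906), 56.3099365234375) [542.  289.5] [31.3 46.6 31.  47.4] [ 131.6   39.6  -46.8 -139.9]
holes [[535.8 284.   30. ]
 [553.9 297.6  30. ]]
turn [-0.   0.   0.1] shift [ 30.  -6. 196.]
```

servo_tool(steps=[0,0,0,12,-3,10,80,0,0,0,33,-7,40,80,0,0,0,33,-7,80,80,0,0,0,33,-7,115,80,0,0,0,33,-7,145,80,0,0,0,33,-7,165,80,0,0,0,33,-7,180,80,0,0,0,33,-7,190,80,0,0,0,33,-7,195,80,0,0,0,33,-7,196,80])

```text
time: 39.55
tool_pos: [421.0, 266.0, 0.6]
ee_rot: [-180.0, 0.0, 94.6]
force: [0.4, -0.9, 0.2]
opening: 79.7
grip_force: 0.0
```

servo_tool(steps=[0,0,0,0,0,0,30,0,0,0,0,0,0,30,0,0,0,0,0,0,30,0,0,0,0,0,0,30,0,0,0,0,0,0,30,0,0,0,0,0,0,30,0,0,0,0,0,0,30,0,0,0,0,0,0,30,0,0,0,0,0,-15,30,0,0,0,0,0,-40,30], newtons=25)

```text
time: 40.55
tool_pos: [419.7, 266.4, 39.9]
ee_rot: [-179.8, 0.1, 94.8]
force: [-0.8, 0.5, 0.1]
opening: 43.3
grip_force: 25.0
```

Run:
```python
from h import *
st();go(538,-11,132,94.8)
```

```text
t 40.5 pos [419.7 266.4  39.9] rot [-1.798e+02  1.000e-01  9.480e+01] F [-0.8  0.5  0.1] op 43.3 grip 25.0
turn [-0.2  0.1 -0. ] shift [-286.   95.  -92.]
```

servo_tool(steps=[0,0,0,0,0,-45,30,0,0,0,-15,5,-85,30,0,0,0,-50,17,-92,30,0,0,0,-92,31,-92,30,0,0,0,-136,45,-92,30,0,0,0,-180,60,-92,30,0,0,0,-222,74,-92,30,0,0,0,-258,86,-92,30,0,0,0,-280,93,-92,30,0,0,0,-286,95,-92,30])

```text
time: 41.55
tool_pos: [539.2, -13.7, 132.0]
ee_rot: [-179.9, 0.0, 94.5]
force: [0.2, -1.0, -0.8]
opening: 43.6
grip_force: 25.0
```

servo_tool(steps=[0,0,0,0,0,20,30,0,0,0,0,0,50,30,0,0,0,0,0,80,30,0,0,0,0,0,98,30,0,0,0,0,0,108,30,0,0,0,0,0,113,30,0,0,0,0,0,115,30,0,0,0,0,0,116,30,0,0,0,0,0,116,30,0,0,0,0,0,116,30])

```text
time: 42.55
tool_pos: [539.2, -10.6, 17.2]
ee_rot: [179.9, 0.0, 94.7]
force: [0.5, 0.8, -0.2]
opening: 43.2
grip_force: 25.0
```

servo_tool(steps=[0,0,0,0,0,1,30,0,0,0,0,0,2,30,0,0,0,0,0,2,70,0,0,0,0,0,2,70,0,0,0,0,0,2,70,0,0,0,0,0,2,70,0,0,0,0,0,-10,70,0,0,0,0,0,-40,70,0,0,0,0,0,-85,70,0,0,0,0,0,-130,70])

```text
time: 43.55
tool_pos: [538.0, -10.2, 148.5]
ee_rot: [-179.9, -0.0, 94.8]
force: [0.9, -0.0, 0.2]
opening: 69.9
grip_force: 0.0
```

servo_tool(steps=[0,0,8,10,0,0,50,0,0,16,30,-1,0,50,0,0,24,50,-1,0,50,0,0,32,70,-1,0,50,0,0,40,90,-1,0,50,0,0,48,98,-1,0,50,0,0,56,98,-1,0,50,0,0,64,98,-1,0,50,0,0,72,98,-1,0,50,0,0,80,98,-1,0,50])

```text
time: 44.55
tool_pos: [529.5, 87.4, 147.4]
ee_rot: [-180.0, -0.0, 14.4]
force: [-0.2, -0.4, 0.4]
opening: 49.8
grip_force: 0.0
```

Run:
```python
from h import *
st();go(530.1,87.6,47,4.8)
d=grab("side");f=cv2.cvtColor(d["frame"],cv2.COLOR_RGB2HSV)
x0,y0=240,205
s=f[y0:265,x0:310];m=((s[:,:,2]<130)&(s[:,:,1]>90)&((s[:,:,0]<14)|(s[:,:,0]>170))).astype(np.uint8)*255
c=max(cv2.findContours(m,0,2)[0],key=cv2.contourArea);x,y,w,h=cv2.boundingRect(c);print("walnut",cv2.contourArea(c),x+x0,y+y0,w,h,"expect",proj(d,[(538.1,-9,14),(538.1,-9,46)]).round(0).tolist())
```

```text
t 44.5 pos [529.5  87.4 147.4] rot [-180.    -0.    14.4] F [-0.2 -0.4  0.4] op 49.8 grip 0.0
turn [-0.  -0.   9.6] shift [  1.   0. 100.]
walnut 437.0 268 242 42 23 expect [[266.0, 232.0], [266.0, 225.0]]
```

servo_tool(steps=[0,0,5,0,0,20,40,0,0,10,0,0,45,40,0,0,10,0,0,70,40,0,0,10,0,0,85,40,0,0,10,0,0,95,40,0,0,10,0,0,100,40,0,0,10,0,0,100,5,0,0,10,0,0,100,5,0,0,10,0,0,100,5,0,0,10,0,0,100,5], newtons=50)

```text
time: 45.6
tool_pos: [530.2, 87.1, 47.2]
ee_rot: [-180.0, -0.1, 4.7]
force: [-0.1, 0.2, -0.5]
opening: 12.8
grip_force: 1.2
```

servo_tool(steps=[0,0,0,0,0,0,5,0,0,0,0,0,0,5,0,0,0,0,0,0,5,0,0,0,0,0,0,5,0,0,0,0,0,0,5,0,0,0,0,0,0,5,0,0,0,0,0,0,5,0,0,0,0,0,0,5,0,0,0,0,0,0,5,0,0,0,0,0,0,5])

```text
time: 46.6
tool_pos: [530.1, 87.2, 47.2]
ee_rot: [-180.0, -0.0, 4.7]
force: [-0.8, -0.5, 6.4]
opening: 11.6
grip_force: 50.0
```

servo_tool(steps=[0,0,0,0,3,0,5,0,0,0,0,8,0,5,0,0,0,0,15,0,5,0,0,0,0,23,0,5,0,0,0,0,31,0,5,0,0,0,0,39,0,5,0,0,0,0,46,0,5,0,0,0,0,51,0,5,0,0,0,0,54,0,5,0,0,0,0,55,0,5])

```text
time: 47.6
tool_pos: [534.5, 32.5, 47.2]
ee_rot: [-180.0, -0.0, 4.7]
force: [-1.8, 2.9, 6.2]
opening: 11.4
grip_force: 50.0
```

servo_tool(steps=[0,0,0,0,0.5,0,5,0,0,0,0,1,0,5,0,0,0,0,2,0,5,0,0,0,0,3,0,5,0,0,0,0,4,0,5,0,0,0,0,5,0,5,0,0,0,0,6,0,5,0,0,0,0,7,0,5,0,0,0,0,7.5,0,5,0,0,0,0,8,0,5])

```text
time: 48.6
tool_pos: [535.0, 25.7, 47.2]
ee_rot: [-179.9, -0.0, 4.8]
force: [-3.4, 5.5, 7.0]
opening: 11.3
grip_force: 50.0
```

servo_tool(steps=[0,0,0,0,1,0,5,0,0,0,0,2,0,5,0,0,0,0,3,0,5,0,0,0,0,4,0,5,0,0,0,0,5,0,5,0,0,0,0,5,0,5,0,0,0,0,5,0,5,0,0,0,0,5,0,5,0,0,0,0,5,0,5,0,0,0,0,5,0,5])

```text
time: 49.6
tool_pos: [535.1, 25.5, 47.2]
ee_rot: [-179.7, -0.1, 5.0]
force: [-4.9, 19.9, 6.4]
opening: 11.5
grip_force: 50.0
```

servo_tool(steps=[0,0,0,0,0.5,0,5,0,0,0,0,0.5,0,5,0,0,0,0,0.5,0,5,0,0,0,0,0.5,0,5,0,0,0,0,0.5,0,5,0,0,0,0,0.5,0,5,0,0,0,0,0.5,0,5,0,0,0,0,0.5,0,5,0,0,0,0,0.5,0,5,0,0,0,0,0.5,0,5])

```text
time: 50.6
tool_pos: [535.1, 25.5, 47.2]
ee_rot: [-179.6, -0.1, 5.0]
force: [-5.4, 21.3, 7.9]
opening: 11.5
grip_force: 50.0
```

servo_tool(steps=[0,0,0,0,-3,0,5,0,0,0,0,-8,0,5,0,0,0,0,-16,0,5,0,0,0,0,-26,0,5,0,0,0,0,-36,0,5,0,0,0,0,-46,0,5,0,0,0,0,-56,0,5,0,0,0,0,-64,0,5,0,0,0,0,-68,0,5,0,0,0,0,-69,0,5])

```text
time: 51.6
tool_pos: [530.1, 87.8, 47.2]
ee_rot: [180.0, -0.0, 4.7]
force: [-0.8, -2.1, 6.0]
opening: 11.4
grip_force: 50.0
```

servo_tool(steps=[0,0,0,0,0,0,5,0,0,0,0,0,0,35,0,0,0,0,0,0,35,0,0,0,0,0,0,35,0,0,0,0,0,-10,35,0,0,0,0,0,-35,35,0,0,0,0,0,-65,35,0,0,-8,0,0,-95,60,0,0,-16,0,20,-100,75,0,0,-24,0,45,-100,75])

```text
time: 52.6
tool_pos: [534.4, 43.5, 149.0]
ee_rot: [179.9, -0.2, 29.2]
force: [-0.2, 0.3, -0.5]
opening: 54.4
grip_force: 0.0
```

Run:
```python
from h import *
st();go(538.5,-21,72,94.8)
```

```text
t 52.6 pos [534.4  43.5 149. ] rot [179.9  -0.2  29.2] F [-0.2  0.3 -0.5] op 54.4 grip 0.0
turn [  0.2  -0.1 -65.6] shift [-28.  58.  77.]
```

servo_tool(steps=[0,0,-8,-8,15,0,75,0,0,-16,-20,40,0,75,0,0,-24,-28,59,0,75,0,0,-32,-28,59,0,75,0,0,-40,-28,59,0,75,0,0,-48,-28,59,0,75,0,0,-56,-28,59,0,75,0,0,-62,-28,59,20,75,0,0,-66,-28,59,50,75,0,0,-66,-28,59,75,75])

```text
time: 53.6
tool_pos: [537.2, -23.2, 71.2]
ee_rot: [180.0, 0.0, 94.8]
force: [-0.1, 0.1, 0.3]
opening: 74.7
grip_force: 0.0
```

Run:
```python
from h import *
st();go(539,-22,16,94.8)
```

```text
t 53.6 pos [537.2 -23.2  71.2] rot [180.    0.   94.8] F [-0.1  0.1  0.3] op 74.7 grip 0.0
turn [ 0.  0. -0.] shift [ 1.  2. 55.]
```

servo_tool(steps=[0,0,0,2,1,10,75,0,0,0,2,1,25,75,0,0,0,2,1,38,75,0,0,0,2,1,47,75,0,0,0,2,1,53,75,0,0,0,2,1,55,75,0,0,0,2,1,55,30,0,0,0,2,1,55,30,0,0,0,2,1,55,30,0,0,0,2,1,55,30], newtons=25)

```text
time: 54.6
tool_pos: [538.3, -20.5, 16.9]
ee_rot: [180.0, 0.0, 94.7]
force: [0.1, -1.2, 0.4]
opening: 47.6
grip_force: 0.0
```

servo_tool(steps=[0,0,0,0,0,0,30,0,0,0,0,0,0,30,0,0,0,0,0,0,30,0,0,0,0,0,0,30,0,0,0,0,0,-10,30,0,0,0,0,0,-30,30,0,0,0,0,0,-60,30,0,0,0,0,0,-90,30,0,0,0,0,0,-100,30,0,0,0,0,0,-100,30])

```text
time: 55.6
tool_pos: [538.7, -20.6, 118.0]
ee_rot: [179.9, 0.0, 94.7]
force: [0.1, -0.5, -0.4]
opening: 43.4
grip_force: 25.0
```

Run:
```python
from h import *
st();go(422,-305,117,94.8)
```

```text
t 55.6 pos [538.7 -20.6 118. ] rot [179.9   0.   94.7] F [ 0.1 -0.5 -0.4] op 43.4 grip 25.0
turn [ 0.1  0.  -0.1] shift [-274. -139.    1.]
```

servo_tool(steps=[0,0,0,-22,-11,0,30,0,0,0,-61,-31,0,30,0,0,0,-101,-51,0,30,0,0,0,-141,-71,0,30,0,0,0,-181,-91,0,30,0,0,0,-221,-112,0,30,0,0,0,-258,-131,0,30,0,0,0,-274,-139,20,30,0,0,0,-274,-139,55,30,0,0,0,-274,-139,85,30])

```text
time: 56.6
tool_pos: [420.4, -305.6, 29.3]
ee_rot: [-179.9, -0.1, 94.6]
force: [1.1, -0.4, -1.1]
opening: 43.4
grip_force: 25.0
```

servo_tool(steps=[0,0,0,0,0,12,30,0,0,0,0,0,19,30,0,0,0,0,0,22,30,0,0,0,0,0,23,30,0,0,0,0,0,23,65,0,0,0,0,0,23,65,0,0,0,0,0,23,65,0,0,0,0,0,10,65,0,0,0,0,0,-35,65,0,0,0,0,0,-80,65])

```text
time: 57.6
tool_pos: [421.4, -304.0, 113.2]
ee_rot: [-179.9, -0.1, 94.8]
force: [1.1, -1.0, 0.3]
opening: 64.9
grip_force: 0.0
```

Run:
```python
from h import *
st();go(500,0,200,94.8);go(540,250,200,94.8)
```

```text
t 57.6 pos [ 421.4 -304.   113.2] rot [-1.799e+02 -1.000e-01  9.480e+01] F [ 1.1 -1.   0.3] op 64.9 grip 0.0
turn [-0.1 -0.1 -0. ] shift [297. 103. -86.]
turn [-0.1 -0.1 -0. ] shift [542. 164. -86.]
```

servo_tool(steps=[0,0,0,30,9,-30,80,0,0,0,65,20,-60,80,0,0,0,105,32,-86,80,0,0,0,151,46,-86,80,0,0,0,197,60,-86,80,0,0,0,243,74,-86,80,0,0,0,289,88,-86,80,0,0,0,335,101,-86,80,0,0,0,381,115,-86,80,0,0,0,427,129,-86,80])

```text
time: 58.6
tool_pos: [515.2, 133.1, 198.7]
ee_rot: [180.0, 0.0, 94.7]
force: [0.6, -0.2, 0.3]
opening: 80.0
grip_force: 0.0
```

servo_tool(steps=[0,0,0,46,14,0,80,0,0,0,85,26,0,80,0,0,0,107,33,0,80,0,0,0,115,35,0,80,0,0,0,115,35,0,80,0,0,0,115,35,0,80,0,0,0,115,35,0,80,0,0,0,115,35,0,80,0,0,0,115,35,0,80,0,0,0,115,35,0,80])

```text
time: 59.6
tool_pos: [541.1, 248.2, 197.6]
ee_rot: [-180.0, 0.0, 94.7]
force: [0.5, 0.7, 0.5]
opening: 80.1
grip_force: 0.0
```

Run:
```python
from h import *
np.set_printoptions(precision=1,suppress=True)
st()
d=grab("wrist","w10");f=d["frame"];h=cv2.cvtColor(f,cv2.COLOR_RGB2HSV)
p=proj(d,(548,287,30))[0].astype(int);print(p)
m=cv2.inRange(h,(0,0,130),(180,60,255));k=np.zeros_like(m);y0,x0=p[1]-40,p[0]-40;k[y0:p[1]+40,x0:p[0]+40]=m[y0:p[1]+40,x0:p[0]+40]
k=cv2.morphologyEx(k,cv2.MORPH_CLOSE,np.ones((7,7)))
c=max(cv2.findContours(k,0,2)[0],key=cv2.contourArea);r=cv2.minAreaRect(c);w=ray(d,cv2.boxPoints(r),30)[:,:2];e=w-np.roll(w,1,0)
print(r,w.mean(0),np.linalg.norm(e,axis=1),np.degrees(np.arctan2(e[:,1],e[:,0])))
# dark holes inside
x,y,ww,hh=cv2.boundingRect(c);b=(cv2.drawContours(np.zeros_like(k),[c],-1,255,-1)>0)&(h[:,:,2]<80)
n,l,st_,ce=cv2.connectedComponentsWithStats(b.astype(np.uint8))
for i in range(1,n):
    if st_[i,4]>3: print("hole",st_[i,4],ce[i],ray(d,[ce[i]],30)[0])
```

```text
t 59.6 pos [541.1 248.2 197.6] rot [-180.     0.    94.7] F [0.5 0.7 0.5] op 80.1 grip 0.0
[262 149]
((260.1678161621094, 147.88255310058594), (20.480798721313477, 33.670433044433594), 55.00798034667969) [544.5 288.6] [27.2 43.9 26.7 44.6] [ 129.4   39.3  -49.2 -140.1]
hole 17 [267.4 143.5] [553.5 295.3  30. ]
hole 16 [253.5 153. ] [536.3 281.4  30. ]
```

servo_tool(steps=[0,0,-8,15,3,0,80,0,0,-16,40,7,30,80,0,0,-24,40,7,70,80,0,0,-32,40,7,110,80,0,0,-34,40,7,140,80,0,0,-34,40,7,165,80,0,0,-34,40,7,180,80,0,0,-34,40,7,190,80,0,0,-34,40,7,196,80,0,0,-34,40,7,197,80])

```text
time: 60.65
tool_pos: [544.9, 289.4, 0.7]
ee_rot: [180.0, 0.0, 128.7]
force: [0.7, -0.3, -0.3]
opening: 80.2
grip_force: 0.0
```

servo_tool(steps=[0,0,0,0,0,0,30,0,0,0,0,0,0,30,0,0,0,0,0,0,30,0,0,0,0,0,0,30,0,0,0,0,0,0,30,0,0,0,0,0,0,30,0,0,0,0,0,0,30,0,0,0,0,0,0,30,0,0,0,0,0,-15,30,0,0,0,0,0,-40,30], newtons=25)

```text
time: 61.65
tool_pos: [543.6, 288.7, 40.3]
ee_rot: [-179.8, -0.0, 128.7]
force: [0.5, 0.5, -0.9]
opening: 43.6
grip_force: 25.0
```

Run:
```python
from h import *
st();go(538.8,-20,132,94.8)
```

```text
t 61.6 pos [543.6 288.7  40.3] rot [-179.8   -0.   128.7] F [ 0.5  0.5 -0.9] op 43.6 grip 25.0
turn [-0.2  0.  33.9] shift [-238. -197.  -91.]
```

servo_tool(steps=[0,0,0,0,0,-45,30,0,0,2,-12,-10,-85,30,0,0,6,-42,-35,-91,30,0,0,11,-77,-64,-91,30,0,0,16,-113,-94,-91,30,0,0,21,-149,-124,-91,30,0,0,26,-185,-153,-91,30,0,0,30,-215,-178,-91,30,0,0,34,-233,-193,-91,30,0,0,34,-238,-197,-91,30])

```text
time: 62.65
tool_pos: [539.4, -23.0, 132.1]
ee_rot: [-180.0, 0.1, 94.4]
force: [0.0, 0.1, -1.0]
opening: 43.7
grip_force: 25.0
```

servo_tool(steps=[0,0,0,0,0,20,30,0,0,0,0,0,50,30,0,0,0,0,0,80,30,0,0,0,0,0,98,30,0,0,0,0,0,108,30,0,0,0,0,0,112,30,0,0,0,0,0,114,30,0,0,0,0,0,115,30,0,0,0,0,0,115,30,0,0,0,0,0,115,30])

```text
time: 63.65
tool_pos: [540.1, -19.8, 17.2]
ee_rot: [180.0, 0.0, 94.7]
force: [0.2, 0.3, -1.1]
opening: 43.6
grip_force: 25.0
```

servo_tool(steps=[0,0,0,0,0,1,30,0,0,0,0,0,2,30,0,0,0,0,0,2,70,0,0,0,0,0,2,70,0,0,0,0,0,2,70,0,0,0,0,0,2,70,0,0,0,0,0,-10,70,0,0,0,0,0,-40,70,0,0,0,0,0,-85,70,0,0,0,0,0,-130,70])

```text
time: 64.65
tool_pos: [539.0, -19.3, 148.5]
ee_rot: [-179.9, -0.0, 94.8]
force: [1.3, -0.7, 1.0]
opening: 70.2
grip_force: 0.0
```

servo_tool(steps=[0,0,8,10,0,0,50,0,0,16,30,-1,0,50,0,0,24,50,-1,0,50,0,0,32,70,-1,0,50,0,0,40,90,-1,0,50,0,0,48,105,-1,0,50,0,0,56,108,-1,0,50,0,0,64,108,-1,0,50,0,0,72,108,-1,0,50,0,0,80,108,-1,0,50])

```text
time: 65.65
tool_pos: [529.7, 88.3, 147.4]
ee_rot: [-180.0, -0.0, 14.4]
force: [-0.3, 0.1, 0.8]
opening: 49.8
grip_force: 0.0
```

Run:
```python
from h import *
st();go(530.1,87.8,47,4.8)
f=cv2.cvtColor(grab("side")["frame"],cv2.COLOR_RGB2BGR);g=cv2.cvtColor(grab("scene")["frame"],cv2.COLOR_RGB2BGR)
c=np.zeros((420,800,3),np.uint8);c[:400,:400]=cv2.resize(f[170:270,205:305],(400,400),interpolation=2);c[:300,400:]=cv2.resize(g[120:255,80:260],(400,300),interpolation=2)
cv2.imwrite("pics/w11.png",c)
```

```text
t 65.7 pos [529.7  88.3 147.4] rot [-180.    -0.    14.4] F [-0.3  0.1  0.8] op 49.8 grip 0.0
turn [-0.  -0.   9.6] shift [  0.   1. 100.]
```

View pics/w11.png

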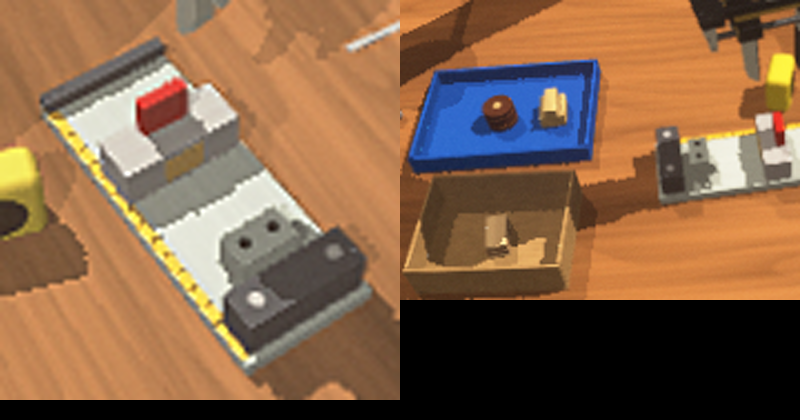

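The spacer stands square before the anvil at (265,240), and the walnut and oak are in the tray at (500,112) and (552,105). Now pinch the tab and close on it.

servo_tool(steps=[0,0,5,0,0,20,40,0,0,10,0,0,45,40,0,0,10,0,0,70,40,0,0,10,0,0,85,40,0,0,10,0,0,95,40,0,0,10,0,0,100,40,0,0,10,0,0,100,5,0,0,10,0,0,100,5,0,0,10,0,0,100,5,0,0,10,0,0,100,5], newtons=50)

```text
time: 66.75
tool_pos: [530.3, 87.8, 47.2]
ee_rot: [-180.0, -0.1, 4.7]
force: [1.8, 0.6, -0.3]
opening: 12.1
grip_force: 0.0
```

servo_tool(steps=[0,0,0,0,0,0,5,0,0,0,0,0,0,5,0,0,0,0,0,0,5,0,0,0,0,0,0,5,0,0,0,0,0,0,5,0,0,0,0,0,0,5,0,0,0,0,0,0,5,0,0,0,0,0,0,5,0,0,0,0,0,0,5,0,0,0,0,0,0,5])

```text
time: 67.75
tool_pos: [530.2, 87.8, 47.1]
ee_rot: [180.0, -0.0, 4.7]
force: [-0.6, -1.0, 7.5]
opening: 11.6
grip_force: 50.0
```

servo_tool(steps=[0,0,0,0,3,0,5,0,0,0,0,10,0,5,0,0,0,0,20,0,5,0,0,0,0,31,0,5,0,0,0,0,42,0,5,0,0,0,0,52,0,5,0,0,0,0,61,0,5,0,0,0,0,68,0,5,0,0,0,0,72,0,5,0,0,0,0,73,0,5])

```text
time: 68.75
tool_pos: [536.0, 15.1, 47.2]
ee_rot: [-180.0, -0.0, 4.7]
force: [-2.1, 2.7, 6.6]
opening: 11.6
grip_force: 50.0
```

servo_tool(steps=[0,0,0,0,0.5,0,5,0,0,0,0,1,0,5,0,0,0,0,2,0,5,0,0,0,0,3,0,5,0,0,0,0,4,0,5,0,0,0,0,5,0,5,0,0,0,0,6,0,5,0,0,0,0,7,0,5,0,0,0,0,7.5,0,5,0,0,0,0,8,0,5])

```text
time: 69.75
tool_pos: [536.6, 7.9, 47.2]
ee_rot: [-180.0, -0.0, 4.7]
force: [-2.5, 3.5, 8.3]
opening: 11.1
grip_force: 50.0
```

Contact is at the expected 26 mm. I'll press as before, then open.

servo_tool(steps=[0,0,0,0,1,0,5,0,0,0,0,2,0,5,0,0,0,0,3,0,5,0,0,0,0,4,0,5,0,0,0,0,5,0,5,0,0,0,0,6,0,5,0,0,0,0,6,0,5,0,0,0,0,6,0,5,0,0,0,0,6,0,5,0,0,0,0,6,0,5])

```text
time: 70.75
tool_pos: [536.6, 7.8, 47.2]
ee_rot: [-179.6, -0.1, 5.0]
force: [-5.8, 20.9, 7.2]
opening: 11.7
grip_force: 50.1
```

servo_tool(steps=[0,0,0,0,0.5,0,5,0,0,0,0,0.5,0,5,0,0,0,0,0.5,0,5,0,0,0,0,0.5,0,5,0,0,0,0,0.5,0,5,0,0,0,0,0.5,0,5,0,0,0,0,0.5,0,5,0,0,0,0,0.5,0,5,0,0,0,0,0.5,0,5,0,0,0,0,0.5,0,5])

```text
time: 71.75
tool_pos: [536.6, 7.8, 47.2]
ee_rot: [-179.6, -0.1, 5.1]
force: [-5.8, 23.1, 9.0]
opening: 11.2
grip_force: 50.1
```

servo_tool(steps=[0,0,0,0,-3,0,5,0,0,0,0,-8,0,5,0,0,0,0,-18,0,5,0,0,0,0,-30,0,5,0,0,0,0,-43,0,5,0,0,0,0,-56,0,5,0,0,0,0,-68,0,5,0,0,0,0,-79,0,5,0,0,0,0,-85,0,5,0,0,0,0,-87,0,5])

```text
time: 72.75
tool_pos: [530.3, 87.8, 47.2]
ee_rot: [180.0, -0.0, 4.7]
force: [-0.5, -1.9, 6.2]
opening: 11.3
grip_force: 50.0
```

servo_tool(steps=[0,0,0,0,0,0,5,0,0,0,0,0,0,35,0,0,0,0,0,0,35,0,0,0,0,0,0,35,0,0,0,0,0,-10,35,0,0,0,0,0,-35,35,0,0,0,0,0,-65,35,0,0,-8,0,0,-95,60,0,0,-16,0,20,-100,75,0,0,-24,0,45,-100,75])

```text
time: 73.75
tool_pos: [534.5, 43.2, 149.0]
ee_rot: [179.9, -0.2, 29.2]
force: [0.4, -0.7, -0.1]
opening: 54.2
grip_force: 0.0
```

Run:
```python
from h import *
st();go(539.6,-28.5,72,94.8)
```

```text
t 73.8 pos [534.5  43.2 149. ] rot [179.9  -0.2  29.2] F [ 0.4 -0.7 -0.1] op 54.2 grip 0.0
turn [  0.2  -0.1 -65.6] shift [-31.  65.  77.]
```

servo_tool(steps=[0,0,-8,-8,15,0,75,0,0,-16,-20,40,0,75,0,0,-24,-30,64,0,75,0,0,-32,-30,64,0,75,0,0,-40,-30,64,0,75,0,0,-48,-30,64,0,75,0,0,-56,-30,64,0,75,0,0,-62,-30,64,20,75,0,0,-66,-30,64,50,75,0,0,-66,-30,64,75,75])

```text
time: 74.75
tool_pos: [538.1, -28.8, 71.2]
ee_rot: [180.0, 0.0, 94.8]
force: [0.4, 0.7, -0.1]
opening: 74.9
grip_force: 0.0
```

servo_tool(steps=[0,0,0,1,1,10,75,0,0,0,1,1,25,75,0,0,0,1,1,38,75,0,0,0,1,1,47,75,0,0,0,1,1,53,75,0,0,0,1,1,55,75,0,0,0,1,1,55,30,0,0,0,1,1,55,30,0,0,0,1,1,55,30,0,0,0,1,1,55,30], newtons=25)

```text
time: 75.75
tool_pos: [539.2, -27.1, 17.0]
ee_rot: [180.0, 0.0, 94.7]
force: [0.1, -0.4, 0.5]
opening: 47.7
grip_force: 0.0
```

servo_tool(steps=[0,0,0,0,0,0,30,0,0,0,0,0,0,30,0,0,0,0,0,0,30,0,0,0,0,0,0,30,0,0,0,0,0,-10,30,0,0,0,0,0,-30,30,0,0,0,0,0,-60,30,0,0,0,0,0,-90,30,0,0,0,0,0,-100,30,0,0,0,0,0,-100,30])

```text
time: 76.75
tool_pos: [539.6, -27.2, 117.9]
ee_rot: [179.9, 0.0, 94.7]
force: [0.8, -0.3, -1.4]
opening: 43.6
grip_force: 25.0
```

Run:
```python
from h import *
st();go(422,-375,117,94.8)
```

```text
t 76.8 pos [539.6 -27.2 117.9] rot [179.9   0.   94.7] F [ 0.8 -0.3 -1.4] op 43.6 grip 25.0
turn [ 0.1  0.  -0.1] shift [-337. -145.    1.]
```

servo_tool(steps=[0,0,0,-20,-9,0,30,0,0,0,-60,-26,0,30,0,0,0,-102,-44,0,30,0,0,0,-144,-62,0,30,0,0,0,-186,-80,0,30,0,0,0,-228,-98,0,30,0,0,0,-270,-116,0,30,0,0,0,-308,-133,0,30,0,0,0,-333,-143,5,30,0,0,0,-337,-145,35,30])

```text
time: 77.75
tool_pos: [420.8, -379.5, 81.4]
ee_rot: [180.0, 0.2, 94.4]
force: [0.4, -0.5, -0.6]
opening: 43.8
grip_force: 25.0
```

servo_tool(steps=[0,0,0,0,0,35,30,0,0,0,0,0,58,30,0,0,0,0,0,68,30,0,0,0,0,0,72,30,0,0,0,0,0,73,30,0,0,0,0,0,73,65,0,0,0,0,0,73,65,0,0,0,0,0,73,65,0,0,0,0,0,60,65,0,0,0,0,0,15,65])

```text
time: 78.75
tool_pos: [420.7, -373.5, 65.1]
ee_rot: [-179.8, -0.2, 94.7]
force: [-0.0, -0.9, -0.9]
opening: 64.7
grip_force: 0.0
```

Run:
```python
from h import *
st();go(505,-50,148,60);go(530.2,87.8,148,4.8)
```

```text
t 78.8 pos [ 420.7 -373.5   65.1] rot [-179.8   -0.2   94.7] F [-0.  -0.9 -0.9] op 64.7 grip 0.0
turn [-0.3 -0.2 34.8] shift [316. 111. -82.]
turn [-0.4 -0.  90. ] shift [451. 147. -82.]
```

servo_tool(steps=[0,0,0,0,0,-40,65,0,0,8,15,5,-75,60,0,0,16,50,16,-82,50,0,0,24,94,31,-82,50,0,0,32,138,45,-82,50,0,0,40,182,59,-82,50,0,0,48,228,74,-82,50,0,0,56,274,89,-82,50,0,0,64,320,104,-82,50,0,0,72,365,119,-82,50])

```text
time: 79.75
tool_pos: [511.0, 1.2, 149.7]
ee_rot: [-180.0, -0.1, 22.4]
force: [1.3, -0.1, -0.2]
opening: 50.4
grip_force: 0.0
```

Run:
```python
from h import *
st();go(530.2,87.8,148,4.8)
```

```text
t 79.8 pos [511.    1.2 149.7] rot [-1.80e+02 -1.00e-01  2.24e+01] F [ 1.3 -0.1 -0.2] op 50.4 grip 0.0
turn [-0.  -0.1 17.6] shift [ 51. -73.   2.]
```

servo_tool(steps=[0,0,8,18,-26,0,50,0,0,16,40,-57,0,50,0,0,18,51,-72,0,50,0,0,18,51,-72,0,45,0,0,18,51,-72,0,40,0,0,18,51,-72,0,40,0,0,18,51,-72,0,40,0,0,18,51,-72,10,40,0,0,18,51,-72,30,40,0,0,18,51,-72,50,40])

```text
time: 80.75
tool_pos: [530.2, 84.1, 97.7]
ee_rot: [-180.0, -0.0, 4.6]
force: [-0.2, 0.1, -0.6]
opening: 39.8
grip_force: 0.0
```

Run:
```python
from h import *
st();go(530.2,87.8,47,4.8)
```

```text
t 80.8 pos [530.2  84.1  97.7] rot [-180.    -0.     4.6] F [-0.2  0.1 -0.6] op 39.8 grip 0.0
turn [-0.  -0.  -0.2] shift [ 0. -4. 51.]
```

servo_tool(steps=[0,0,0,0,-3,20,40,0,0,0,0,-3,38,40,0,0,0,0,-3,48,40,0,0,0,0,-3,50,40,0,0,0,0,-3,50,5,0,0,0,0,-3,50,5,0,0,0,0,-3,50,5,0,0,0,0,-3,50,5,0,0,0,0,-3,50,5,0,0,0,0,-3,50,5], newtons=50)

```text
time: 81.75
tool_pos: [530.2, 87.9, 49.2]
ee_rot: [180.0, -0.1, 4.7]
force: [-0.7, -0.9, 6.3]
opening: 11.1
grip_force: 50.0
```

servo_tool(steps=[0,0,0,0,0,0,5,0,0,0,0,0,0,5,0,0,0,0,0,0,5,0,0,0,0,3,0,5,0,0,0,0,10,0,5,0,0,0,0,20,0,5,0,0,0,0,30,0,5,0,0,0,0,42,0,5,0,0,0,0,54,0,5,0,0,0,0,60,0,5])

```text
time: 82.75
tool_pos: [534.9, 27.7, 49.2]
ee_rot: [-180.0, -0.0, 4.7]
force: [-1.3, 1.8, 7.5]
opening: 11.6
grip_force: 50.0
```

servo_tool(steps=[0,0,0,0,5,0,5,0,0,0,0,12,0,5,0,0,0,0,20,0,5,0,0,0,0,28,0,5,0,0,0,0,34,0,5,0,0,0,0,38,0,5,0,0,0,0,40,0,5,0,0,0,0,41,0,5,0,0,0,0,42,0,5,0,0,0,0,42,0,5])

```text
time: 83.75
tool_pos: [538.1, -13.4, 49.2]
ee_rot: [-180.0, -0.0, 4.7]
force: [-2.4, 0.4, 7.0]
opening: 11.5
grip_force: 50.0
```

servo_tool(steps=[0,0,0,0,1,0,5,0,0,0,0,2,0,5,0,0,0,0,3,0,5,0,0,0,0,4,0,5,0,0,0,0,5,0,5,0,0,0,0,6,0,5,0,0,0,0,6.5,0,5,0,0,0,0,7,0,5,0,0,0,0,7,0,5,0,0,0,0,7,0,5])

```text
time: 84.75
tool_pos: [538.5, -18.1, 49.2]
ee_rot: [-179.9, -0.0, 4.8]
force: [-4.1, 7.6, 8.6]
opening: 11.4
grip_force: 50.0
```

servo_tool(steps=[0,0,0,0,1.5,0,5,0,0,0,0,3,0,5,0,0,0,0,3,0,5,0,0,0,0,0,0,5,0,0,0,0,-1.5,0,5,0,0,0,0,-1.5,0,25,0,0,0,0,-1.5,0,30,0,0,0,0,-1.5,0,35,0,0,0,0,-1.5,-10,35,0,0,0,0,-1.5,-35,35])

```text
time: 85.75
tool_pos: [537.5, -19.3, 82.9]
ee_rot: [-180.0, 0.2, 4.7]
force: [0.2, -0.3, 1.0]
opening: 34.7
grip_force: 0.0
```

servo_tool(steps=[0,0,0,0,0,-30,35,0,0,0,0,0,-60,35,0,0,0,0,-30,-100,35,0,0,0,0,-75,-120,35,0,0,0,0,-120,-120,35,0,0,0,0,-165,-120,35,0,0,0,0,-210,-120,35,0,0,0,0,-250,-120,35,0,0,0,0,-270,-120,35,0,0,0,0,-270,-120,35])

```text
time: 86.75
tool_pos: [515.5, 253.6, 204.3]
ee_rot: [-179.9, -0.0, 5.0]
force: [-0.0, -0.0, 0.2]
opening: 35.2
grip_force: 0.0
```

Run:
```python
from h import *
st()
f=cv2.cvtColor(grab("side")["frame"],cv2.COLOR_RGB2BGR);g=cv2.cvtColor(grab("scene")["frame"],cv2.COLOR_RGB2BGR)
c=np.zeros((420,800,3),np.uint8);c[:400,:320]=cv2.resize(f[170:270,215:295],(320,400),interpolation=2);c[:360,320:]=cv2.resize(g[110:290,80:320],(480,360),interpolation=2)
cv2.imwrite("pics/w12.png",c)
```

```text
t 86.8 pos [515.5 253.6 204.3] rot [-179.9   -0.     5. ] F [-0.  -0.   0.2] op 35.2 grip 0.0
```

View pics/w12.png

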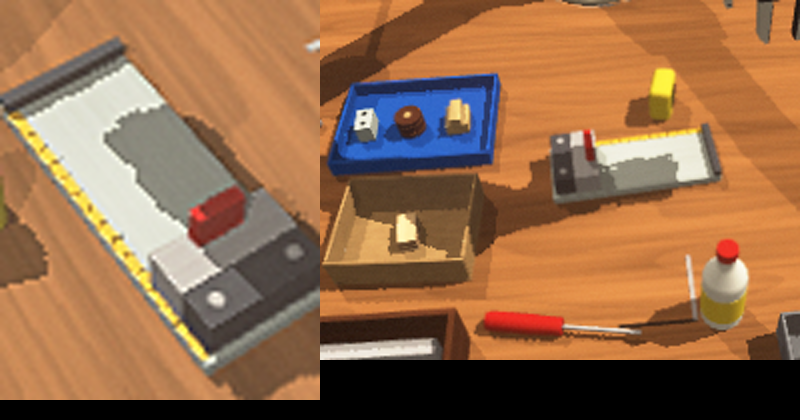

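The jaw is shut against the anvil at (230,265). All three blanks are in the tray at (365,122), (410,120) and (457,115), the ply is in the bin at (405,230), and the tape and glue haven't moved. Handing in.

```bash
python3 -c "
from workcell import env
print(env.close_job())"
```

```text
the job is handed in; nothing more can be done
None
```

I handed the job in at about 87 s: the one offcut there (ply) is in the bin, oak, walnut and spacer were gauged in order and are in the tray, the empty caliper is shut, and the bystanders were left alone; no verdict came back.

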